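# Lock the aerial lead-in section into its display clamp

## Robot

A 6-joint arm with a two-finger parallel gripper is mounted at the origin on a cart in front of the work surface, level with it; the furniture and walls round the work are solid. World frame = base frame: x ahead of the robot, y to its left, z up, the work surface at z = 0. Lengths are in mm, angles in rad, forces in N, time in s.
With the tool pointing down it reaches from about 275 to 1000 mm from the base axis. Payload 8.4 kg.
Tool frame: the origin (TCP) lies at the very end of the fingers, on their centre line; the grasp point (between the pads) lies 19 mm behind it (r.tcp_to_grasp is the distance from the TCP to the grasp point, in mm); z points along the fingers, y is the line along which they close (so a half turn about z gives the same grasp; the last joint's range is limited). The gripper opens to 85 mm and grips with 20 to 120 N. Pads are 22 mm wide; open, the fingers measure 114 mm over their backs; the gripper's body (76 mm by 85 mm) begins 54 mm behind the grasp point. The pads swing forward as they close: fully open they stand 13 mm farther back than shut.
Start: joints at [1.244, 0.353, 1.633, -0, 1.155, -0.002], TCP at [199.448, 592.324, 205.881] pointing down, gripper open.
Joint ranges: [-2.63, 2.63], [-0.92, 2.1], [0.06, 2.66], [-1.3, 4.44], [0, 2.69], [-3.02, 3.02]. Speed limits (rad/s): [2.22, 2.22, 2.79, 3.14, 3.14, 3.14].

## Interface

Orientations are given as [roll, pitch, yaw] about the fixed x, y, z axes, in that order (R = Rz(yaw) Ry(pitch) Rx(roll)).
In Python, from rig import r gives the robot as it stands. The module is installed in compiled form; this text tells all that it offers.
- The arm moves only by the tool play_rows, never from a script. Its argument "rows" is a list of rows, each an object with "dp": the shift along the tool's x, y, z in units of 40 mm (1.0 is 40 mm), a list of three; "turn": the turn, a rotation vector about the tool's x, y, z in units of 6 degrees (1.0 is 6 degrees), a list of three; "fingers": the closure, from 0 (fully open) to 1 (shut). In form: [{"dp": [tx, ty, tz], "turn": [wx, wy, wz], "fingers": fingers}, ...]. A call has 1 to 5 rows; each row shifts and turns the commanded pose from where the row before left it, along the tool's axes as they then stand; what a row does not reach is not made up. A row lasts 1/12 s, in which the tool goes at most 41.7 mm and 7.16 degrees, less where a joint would pass 70% of its speed; a pose out of reach is approached as far as the arm can. A call is refused whole if a number of a shift passes 1 or a number of a turn 1, either way. A call with a gripper value outside its range is refused whole. The fingers move at their own pace and stop on an object; "force" is the grip in N (left out, the last holds). Time passes only in rows, so rows that do not move let the fingers close. It gives the time, the measured TCP pose, the force, the opening and the grip force at its end, in the units of the state.
- r.sense(): the state, without advancing time (a new reading comes with each control period).
- r.grab_frame(name): name is "scene" or "side" or "wrist"; returns a dict with "pixels" (384x512x3 uint8, red, green, blue), "fx", "fy", "cx", "cy" (pixels), "pose" (4x4, takes a point from camera to world coordinates). Camera axes: x right, y down, z forward; pixel columns grow to the right and rows downward; lengths in mm; the calibration is good to about 2 mm. A picture is of the moment at which its call begins. There is no depth.
- r.sign_off(): hands the job in; it is judged then, once.
The state is a dict: "clock": time; "qpos": joint angles; "qvel": joint speeds; "joint_efforts": joint torques, N m; "eef_pos": TCP position; "tcp_rot": TCP orientation; "contact_force": force on the tool from outside, world axes, zero at the start; "wrist_torque": the same for the moment, N m; "opening": opening from 0.0 (shut) to 1.0 (fully open); "grasp_force": force on a finger pad.
Only numpy, scipy, OpenCV 4.12 (cv2) and the standard library are available. Lean on these libraries where they do the work, as an engineer would, in place of code of your own. Each camera call takes 0.05 s, during which the arm holds its last target. There are 200 camera calls.

## Task

Lift the aerial lead-in section out of its parking bracket, where only its tube can be gripped, lay it flat on the open table clear of the bracket and let go, so that you can take it again by its square head and lay the tube fully down into the open slots of the display clamp, tail disc on the side of the bent bracket. Let go of it, then swing the clamp's lock collar over the top until its arm lines up with the long locked mark (not on past it), and let go. Do not disturb the tin, the carton or the stamp.

Things in the scene. Friction and masses are not known exactly. Their poses are not given: they have to be found in the camera images.
- lead_in: Loose 158 mm aerial section, about 0.24 kg: steel tube (26 mm thick, 80 mm long) between a black square head and a round tail disc (44 mm across, 8 mm thick). Origin mid tube, on its axis; own x along the tube, head at x -110 to -40 mm, disc at +40 to +48. Lying on the table: axis 22 mm high, two head faces upright. Centre of mass 15 mm from the origin towards the head. Starts parked.
- lead_in_head (a point): Centre of the section's square head (70 mm long, 44 x 44 mm, a 7 mm stub on its end), 75 mm from the middle of the tube.
- parking_bracket: Fixed grey U bracket, open at the top; its walls (7 mm thick, 50 mm high, 50 mm apart) enclose the parked head with 3 mm beside it, no room for fingers; the tube sticks out free. Lift the section straight up. Origin on the table under the middle of the parked tube, axes as the parked section's; walls x -124 to -45 mm, feet out to y +-50.
- clamp: Fixed clamp, origin on the table under the seat's middle. Own x: seat axis, head side -x (towards the robot), tail side +x. Base 10 mm thick, x -45 to 77, y +-46 mm. Two cheeks (x +-18 to +-28, y +-34 mm, 88 mm high) with U slots 30 mm wide, open on top, flared. Bent bracket at x 64 to 68 mm, 82 mm high; the tail disc goes between it and the cheek, the head overhangs at -x.
- clamp_seat (a point): Middle of the tube seat, 70 mm above the clamp's origin, axes as the clamp's: the middle of the tube belongs here (axis 70 mm above the table, parallel to x), with about 12 mm of play along x. The lock collar's hinge axis passes through it along x.
- lock_collar (a joint): Turn of the captive C-shaped steel collar between the cheeks (bore 36, outside 58 mm). 0 = open: mouth up, arm to the clamp's +y side, 0.436 rad above level; starts at 0 to 0.15. Grows as the arm swings over the top to -y. Locked mark at 2.30 rad (arm 23 degrees above level on the -y side); hard stop at 2.55. Stiff (0.28 N m, about 4 N at the bar), stays where left.
- collar_bar (a point): Grip point on the black crank bar at the end of the collar's arm, 78 mm from the hinge axis. Bar 12 mm thick, parallel to the clamp's x, from the arm (x = 0) out to x = +62 mm at the tail side; this point is at x = +36 mm, clear of the arm. Pinch it from above; it can turn between the fingers. In the clamp's frame y = 78 cos(0.436 + q), z = 70 + 78 sin(0.436 + q) mm, q the collar's turn.
- lock_mark (a point): Where collar_bar stands when the collar is at its locked mark. The mark is the longer of two brass pointers on the head-side cheek (x = -30 mm), pointing outwards on the -y side to 56 mm from the hinge axis; the short one on the +y side is the open mark.
- tin: Bystander: olive tin box, 76 x 93 x 36 mm; origin under its middle.
- valve_box: Bystander: small upright carton, 35 x 34 x 75 mm; origin under its middle.
- date_stamp: Bystander: wooden hand stamp, 22 x 50 x 55 mm; origin under its middle.
Things that resemble listed ones, but are neither listed nor needed, are in the scene too. Leave any blue look-alike of the parking_bracket alone.

How it is judged (in metres and radians):
On the way, in this order (a step that is already met when the one before it is completed fails the run):
1. the lead-in section lies flat on the open table, let go, its middle more than 70 mm from its parked place (height (world z) of each of lead_in, lead_in_head below 0.026 m and horizontal distance between lead_in and parking_bracket above 0.07 m and contact force between the fingers and lead_in below 0.1 N and linear speed of lead_in below 0.02 m/s), for 0.2 s.
2. it lies home in the clamp's slots, let go, with the collar still open (below 0.5 rad) (z of lead_in in the frame of clamp_seat between -0.004 and 0.004 m and horizontal distance between lead_in and clamp_seat below 0.016 m and angle between the x axis of lead_in and the x axis of clamp, either way round below 0.12 rad and x of lead_in_head in the frame of clamp_seat below -0.05 m and contact force between the fingers and lead_in below 0.1 N and value of joint lock_collar below 0.5 rad), for 0.2 s.
At the end, for the whole second after the job is handed in: The lead-in section lies at rest in both slots of the clamp (tube middle within 4 mm of the seat's height and 16 mm of its middle, axes within 0.12 rad, head on the open side, tail disc on the side of the bent bracket), and the lock collar stands at its locked mark (2.30 +- 0.13 rad) (z of lead_in in the frame of clamp_seat between -0.004 and 0.004 m and horizontal distance between lead_in and clamp_seat below 0.016 m and angle between the x axis of lead_in and the x axis of clamp, either way round below 0.12 rad and x of lead_in_head in the frame of clamp_seat below -0.05 m and value of joint lock_collar between 2.17 and 2.43 rad and linear speed of lead_in below 0.02 m/s); the robot touches nothing.
It fails at once if the tin, the carton or the stamp is moved more than 30 mm (distance of any of tin, valve_box, date_stamp from where it was at the start of the episode above 0.03 m).
It also fails if it takes over 72 s, if anything falls off the work surface, if the arm or the gripper's body presses on something with over 40 N, if the wrist force passes 120 N, or if a joint passes its speed limit or range.

## Working session

There is one attempt and no reset: what is moved stays moved. The work goes in short steps, Python scripts to look and compute and a tool call to move; the robot and the scene stay as the last step left them, time stands still between calls to the robot, and variables do not carry over. Pictures are saved under pics/ and viewed, at most 10 in all, crops included, and the job is handed in when it is done.

Besides the shell and the picture viewer there is one more tool, called after "Call:" by a JSON object that holds its "name" and its "arguments", one argument or row to a line. play_rows: Moves the arm, as the interface text tells. Its arguments: {"type":"object","properties":{"rows":{"type":"array"},"force":{"type":"number"}},"required":["rows"]}

```bash
mkdir -p pics; cat > h.py <<'E'
import numpy as np, cv2
from rig import r
def grab(n,f=None):
    d=r.grab_frame(n); im=np.array(d["pixels"])[:,:,::-1].copy()
    if f: cv2.imwrite("pics/"+f,im)
    np.savez("cam_%s.npz"%n,im=im,K=[d["fx"],d["fy"],d["cx"],d["cy"]],T=np.array(d["pose"]))
    return d
def load(n):
    z=np.load("cam_%s.npz"%n); return z["im"],z["K"],z["T"]
def ray(n,u,v):
    _,K,T=load(n); d=T[:3,:3]@np.array([(u-K[2])/K[0],(v-K[3])/K[1],1]); return T[:3,3],d
def pt(n,u,v,z):
    o,d=ray(n,u,v); return o+d*(z-o[2])/d[2]
def proj(n,p):
    _,K,T=load(n); c=(np.atleast_2d(p)-T[:3,3])@T[:3,:3]; return np.c_[K[0]*c[:,0]/c[:,2]+K[2],K[1]*c[:,1]/c[:,2]+K[3]]
E
python3 - <<'E'
from h import *
a=[]
for n in("scene","side","wrist"):
    d=grab(n); print(n,d["fx"],d["cx"],np.round(d["pose"],3).tolist()); a.append(load(n)[0])
s=cv2.resize(a[0],(800,600),interpolation=cv2.INTER_CUBIC); cv2.imwrite("pics/scene.png",s)
cv2.imwrite("pics/sw.png",cv2.resize(np.vstack(a[1:]),(400,600)))
cv2.imwrite("pics/side.png",cv2.resize(a[1],(800,600),interpolation=cv2.INTER_CUBIC))
print(r.sense())
E
```

```text
scene 382.46764037180077 263.2733139427761 [[0.867, -0.336, 0.369, 95.219], [-0.498, -0.555, 0.666, -824.519], [-0.019, -0.761, -0.648, 940.672], [0.0, 0.0, 0.0, 1.0]]
side 354.81431671283906 258.02760640339034 [[-0.962, -0.116, 0.247, 289.382], [-0.273, 0.446, -0.853, 1014.769], [-0.011, -0.888, -0.461, 648.922], [0.0, 0.0, 0.0, 1.0]]
wrist 300.25020212866184 254.44992322273959 [[0.319, 0.897, 0.304, 120.459], [0.948, -0.302, -0.104, 617.655], [-0.002, 0.322, -0.947, 371.954], [0.0, 0.0, 0.0, 1.0]]
{'clock': 0.15, 'qpos': array([ 1.24358851e+00,  3.53489968e-01,  1.63396884e+00,  1.87499511e-05,
        1.15520578e+00, -2.37365725e-03]), 'qvel': array([ 3.99511537e-04, -1.06108748e-03, -4.04044944e-03,  6.85357769e-05,
        2.22271191e-04, -1.26327355e-03]), 'joint_efforts': array([-1.15473180e-03, -6.05633855e+01, -3.42339706e+01, -1.45528423e-05,
        6.17524798e-03, -1.72328856e-05]), 'eef_pos': array([199.32064421, 591.94631886, 205.33121883]), 'tcp_rot': array([-3.14052076e+00, -1.96901590e-05,  2.81675091e+00]), 'contact_force': array([-0.41886544, -0.3271922 , -0.92829399]), 'wrist_torque': array([ 0.00373141,  0.03098258, -0.02380844]), 'grasp_force': 0.0, 'opening': 0.9995428014283618}
```

View pics/scene.png

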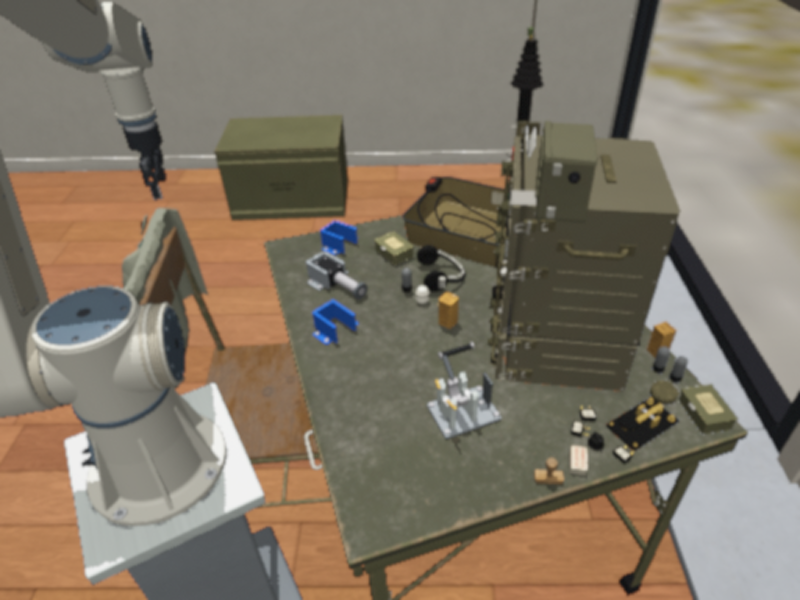

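View pics/side.png

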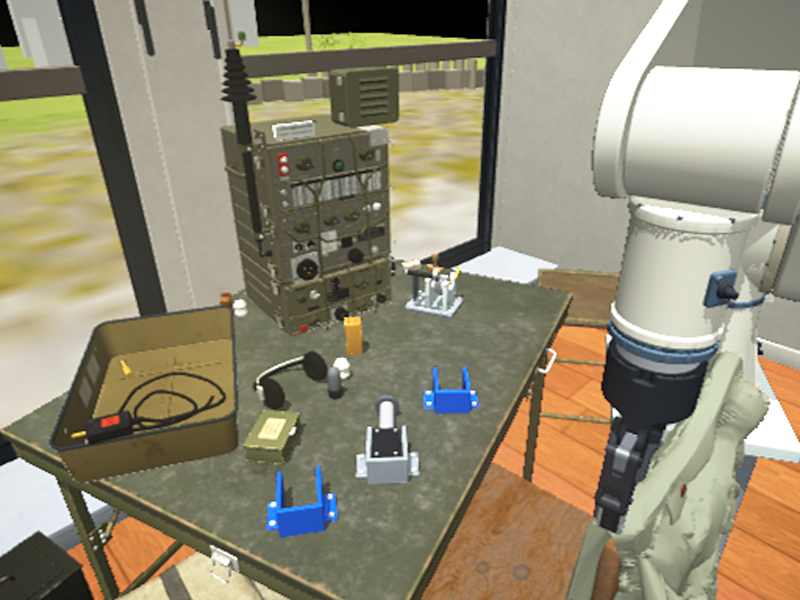

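Scene picture (800 px scale): the parked section in its grey bracket is at (335,275). Blue look-alike brackets stand at (338,237) and (333,320). The clamp is at (465,405) with the black bar at (457,350). There are tins at (393,247) and (708,405), cartons at (449,310) and (662,335), and the stamp is at (549,473). The side picture shows the section at (387,440) and the clamp at (435,290). The grey bracket matches the description, so I'll check it in a close crop.

```bash
python3 - <<'E'
from h import *
def crop(n,x,y,w,h,W=400,H=300):
    im=load(n)[0]; return cv2.resize(im[y:y+h,x:x+w],(W,H),interpolation=cv2.INTER_CUBIC)
# 5x for each tile (80x60)
t=np.vstack([np.hstack([crop("scene",180,150,80,60),crop("scene",255,215,80,60)]),np.hstack([crop("side",208,245,80,60),crop("side",240,155,80,60)])])
cv2.imwrite("pics/c1.png",t)
E
```

```text
(no output)
```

View pics/c1.png

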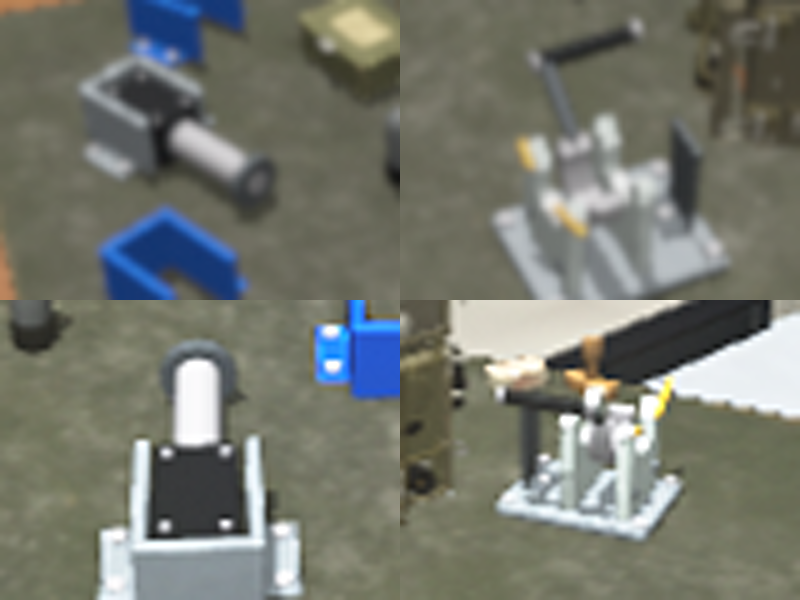

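The crop confirms a black head in the grey bracket with the tail pointing roughly to -y. The clamp's bent bracket is on the right at tile pixel (685,160), and the collar bar runs from (540,60) to (635,28). Next I'll fit both poses from keypoints in the two views.

```bash
cat > fit.py <<'E'
from h import *
from scipy.optimize import least_squares
O={"scP":("scene",180,150,0,0),"scC":("scene",255,215,400,0),"siP":("side",208,245,0,300),"siC":("side",240,155,400,300)}
def px(t,u,v): n,x,y,a,b=O[t]; return n,x+(u-a)/5-.4,y+(v-b)/5-.4
def W(p,m): c,s=np.cos(p[3]),np.sin(p[3]); m=np.array(m,float); return np.array([c*m[0]-s*m[1]+p[0],s*m[0]+c*m[1]+p[1],m[2]+p[2]])
def run(obs,p0,zfree):
    def f(p):
        P=[p[0],p[1],p[2] ,p[3]]; o=[]
        for t,u,v,m in obs:
            n,a,b=px(t,u,v); mm=m(p) if callable(m) else m
            o+=list(proj(n,W(P,mm))[0]-[a,b])
        return np.array(o+[p[2]/zfree])
    s=least_squares(f,p0,loss="soft_l1",x_scale=[10,10,10,.1]+[.1]*(len(p0)-4)); return s.x,f(s.x)
if __name__=="__main__":
    B=[("scP",85,88,(-124,-32,50)),("scP",130,58,(-124,32,50)),("scP",203,93,(-45,32,50)),
     ("siP",141,440,(-45,28.5,50)),("siP",254,437,(-45,-28.5,50)),("siP",133,543,(-124,32,50)),("siP",266,543,(-124,-32,50))]
    a,b,c=px("scP",140,100); g=pt(a,b,c,40); print(g)
    x,e=run(B,[g[0],g[1]-80,0,-1.5],2); print("bracket",x.round(3),e.round(1))
    # section height: disc centre
    D=[("scP",257,183,lambda p:(48,0,p[2]*0)),("siP",198,372,(44,0,0))]
    for t,u,v in(("scP",257,183),("siP",198,371)):
        n,a,b=px(t,u,v); o,d=ray(n,a,b); print(t,[pt(n,a,b,z).round(1).tolist() for z in(22,30,40)])
    print("disc face @",W(x,(48,0,0)))
    bar=lambda X:(lambda p:(X,78*np.cos(.436+p[4]),70+78*np.sin(.436+p[4])))
    C=[("scC",495,215,(-45,46,10)),("scC",652,155,(77,46,10)),("scC",728,262,(77,-46,10)),
     ("siC",497,505,(77,46,10)),("siC",645,537,(-45,46,10)),("siC",684,482,(-45,-46,10)),
     ("scC",637,28,bar(62)),("scC",537,60,bar(0)),("siC",498,392,bar(62))]
    n,a,b=px("scC",610,210); g=pt(n,a,b,10)
    x,e=run(C,[g[0],g[1],0,0,.05],2); print("clamp",x.round(3),e.round(1))
    for nm,(u,v) in dict(tin=(393,247),carton=(449,318),stamp=(549,473),carton2=(662,350),blue1=(338,250),blue2=(333,330)).items(): print(nm,pt("scene",u*.64,v*.64,20).round())
E
python3 fit.py
```

```text
[504.51874667 368.52160952  40.        ]
bracket [532.376 291.097  -2.179  -1.258] [-1.7  0.1  1.4 -0.9 -0.1 -0.5  0.3 -0.5 -0.1 -0.7 -0.1  0.8  0.2 -0.1
 -1.1]
scP [[546.5, 245.1, 22.0], [542.6, 235.8, 30.0], [537.7, 224.2, 40.0]]
siP [[544.9, 251.8, 22.0], [541.6, 261.5, 30.0], [537.6, 273.7, 40.0]]
disc face @ [547.16859795 245.43303344  -2.17862412]
clamp [ 5.42588e+02 -1.84685e+02 -1.22700e+00 -1.32000e-01  1.72000e-01] [-1.7 -0.2  1.2  0.5 -0.3 -0.6 -0.5 -0.2 -0.1 -0.8 -0.3 -0.2 -0.9  0.5
  0.9 -0.3  0.8  0.1 -0.6]
tin [707. 374.  20.]
carton [679.  50.  20.]
stamp [ 605. -397.   20.]
carton2 [1018. -279.   20.]
blue1 [573. 439.  20.]
blue2 [429. 152.  20.]
```

```bash
cat >> h.py <<'E'
from scipy.spatial.transform import Rotation as Ro
def plan(pos,yaw,n,f):
    s=r.sense(); R=Ro.from_euler("xyz",s["tcp_rot"]); p=np.array(s["eef_pos"])
    G=Ro.from_euler("xyz",[np.pi,0,yaw]); w=(R.inv()*G).as_rotvec(); d=(np.array(pos,float)-p)/n
    for i in range(n):
        dp=R.inv().apply(d)/40; t=np.degrees(w/n)/6
        print('{"dp":%s,"turn":%s,"fingers":%g}'%(np.round(dp,3).tolist(),np.round(t,3).tolist(),f),end=",\n"); R=R*Ro.from_rotvec(w/n)
    print("clock",s["clock"],"pos",p.round(1),"rot",np.round(s["tcp_rot"],3))
E
python3 -c "
from h import *
plan([529.3,300.6,150],1.884,13,0)"
```

```text
{"dp":[-0.78, -0.328, 0.107],"turn":[-0.001, 0.0, 0.685],"fingers":0},
{"dp":[-0.802, -0.272, 0.107],"turn":[-0.001, 0.0, 0.685],"fingers":0},
{"dp":[-0.819, -0.213, 0.107],"turn":[-0.001, 0.0, 0.685],"fingers":0},
{"dp":[-0.832, -0.154, 0.107],"turn":[-0.001, 0.0, 0.685],"fingers":0},
{"dp":[-0.841, -0.094, 0.107],"turn":[-0.001, 0.0, 0.685],"fingers":0},
{"dp":[-0.846, -0.034, 0.107],"turn":[-0.001, 0.0, 0.685],"fingers":0},
{"dp":[-0.846, 0.027, 0.106],"turn":[-0.001, 0.0, 0.685],"fingers":0},
{"dp":[-0.842, 0.088, 0.106],"turn":[-0.001, 0.0, 0.685],"fingers":0},
{"dp":[-0.834, 0.148, 0.106],"turn":[-0.001, 0.0, 0.685],"fingers":0},
{"dp":[-0.821, 0.207, 0.106],"turn":[-0.001, 0.0, 0.685],"fingers":0},
{"dp":[-0.804, 0.266, 0.106],"turn":[-0.001, 0.0, 0.685],"fingers":0},
{"dp":[-0.783, 0.322, 0.106],"turn":[-0.001, 0.0, 0.685],"fingers":0},
{"dp":[-0.758, 0.378, 0.106],"turn":[-0.001, 0.0, 0.685],"fingers":0},
clock 0.15 pos [199.3 591.9 205.3] rot [-3.141 -0.     2.817]
```

Call:
{"name": "play_rows", "arguments": {
  "rows": [
    {"dp":[-0.78,-0.33,0],"turn":[0,0,0.685],"fingers":0},
    {"dp":[-0.8,-0.27,0],"turn":[0,0,0.685],"fingers":0},
    {"dp":[-0.82,-0.21,0],"turn":[0,0,0.685],"fingers":0},
    {"dp":[-0.83,-0.15,0],"turn":[0,0,0.685],"fingers":0},
    {"dp":[-0.84,-0.09,0],"turn":[0,0,0.685],"fingers":0}
  ],
  "force": 60
}}

```text
clock: 0.57
eef_pos: [327.2, 479.5, 205.7]
tcp_rot: [-3.141, 0.0, 2.455]
contact_force: [-0.0, 0.2, -0.1]
opening: 1.0
grasp_force: 0.0
```

Call:
{"name": "play_rows", "arguments": {
  "rows": [
    {"dp":[-0.85,-0.03,0],"turn":[0,0,0.685],"fingers":0},
    {"dp":[-0.85,0.03,0],"turn":[0,0,0.685],"fingers":0},
    {"dp":[-0.84,0.09,0.2],"turn":[0,0,0.685],"fingers":0},
    {"dp":[-0.83,0.15,0.2],"turn":[0,0,0.685],"fingers":0},
    {"dp":[-0.82,0.21,0.2],"turn":[0,0,0.685],"fingers":0}
  ]
}}

```text
clock: 0.98
eef_pos: [454.9, 367.8, 181.6]
tcp_rot: [3.141, -0.0, 2.096]
contact_force: [0.1, 2.1, -0.6]
opening: 1.0
grasp_force: 0.0
```

Call:
{"name": "play_rows", "arguments": {
  "rows": [
    {"dp":[-0.8,0.27,0.2],"turn":[0,0,0.685],"fingers":0},
    {"dp":[-0.78,0.32,0.2],"turn":[0,0,0.685],"fingers":0},
    {"dp":[-0.76,0.38,0.2],"turn":[0,0,0.685],"fingers":0},
    {"dp":[0,0,0.2],"turn":[0,0,0],"fingers":0},
    {"dp":[0,0,0],"turn":[0,0,0],"fingers":0}
  ]
}}

```text
clock: 1.4
eef_pos: [530.1, 300.3, 147.9]
tcp_rot: [-3.139, 0.001, 1.882]
contact_force: [-1.7, -0.1, 0.2]
opening: 0.998
grasp_force: 0.0
```

```bash
python3 - <<'E'
from h import *
grab("wrist"); im=load("wrist")[0]; cv2.imwrite("pics/w1.png",cv2.resize(im,(768,576),interpolation=cv2.INTER_CUBIC))
plan([529.3,300.6,6],1.884,4,0)
for p in([532.4,291.1,22],[532.4+48*.308,291.1-48*.951,22],[529.3,300.6,22]): print(proj("wrist",p)*1.5)
E
```

```text
{"dp":[-0.004, -0.0, 0.892],"turn":[-0.006, 0.0, -0.001],"fingers":0},
{"dp":[-0.004, -0.001, 0.892],"turn":[-0.006, 0.0, -0.001],"fingers":0},
{"dp":[-0.004, -0.001, 0.892],"turn":[-0.006, 0.0, -0.001],"fingers":0},
{"dp":[-0.004, -0.002, 0.892],"turn":[-0.006, 0.0, -0.001],"fingers":0},
clock 1.45 pos [529.5 301.3 148.7] rot [-3.139  0.     1.883]
[[382.42175339 268.88261807]]
[[382.55531925 332.94792557]]
[[382.35939091 254.71726124]]
```

View pics/w1.png

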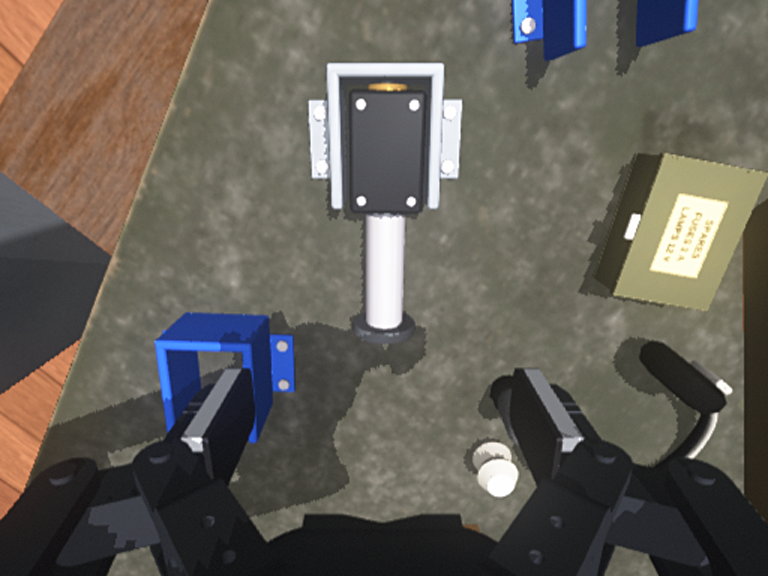

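The wrist picture shows the black head in the grey bracket, the tube along column 384 (rows 213–325) and the disc at (384,330). That is within 2 px of the prediction, and the blue bracket at (215,380) is clear of the fingers. I'll descend and grip.

Call:
{"name": "play_rows", "arguments": {
  "rows": [
    {"dp":[0,0.03,0.9],"turn":[0,0,0],"fingers":0},
    {"dp":[0,0,0.9],"turn":[0,0,0],"fingers":0},
    {"dp":[0,0,0.9],"turn":[0,0,0],"fingers":0},
    {"dp":[0,0,0.5],"turn":[0,0,0],"fingers":0},
    {"dp":[0,0,0.35],"turn":[0,0,0],"fingers":0.3}
  ]
}}

```text
clock: 1.87
eef_pos: [528.8, 303.0, 5.6]
tcp_rot: [-3.138, 0.0, 1.887]
contact_force: [-0.5, 1.1, 0.2]
opening: 0.887
grasp_force: 0.0
```

Call:
{"name": "play_rows", "arguments": {
  "rows": [
    {"dp":[0,0,0],"turn":[0,0,0],"fingers":0.5},
    {"dp":[0,0,0],"turn":[0,0,0],"fingers":0.8},
    {"dp":[0,0,0],"turn":[0,0,0],"fingers":1},
    {"dp":[0,0,0],"turn":[0,0,0],"fingers":1},
    {"dp":[0,0,0],"turn":[0,0,0],"fingers":1}
  ]
}}

```text
clock: 2.28
eef_pos: [532.0, 303.2, 9.4]
tcp_rot: [3.139, -0.001, 1.885]
contact_force: [-0.6, -0.0, -0.9]
opening: 0.147
grasp_force: 0.0
```

Call:
{"name": "play_rows", "arguments": {
  "rows": [
    {"dp":[0,0,0],"turn":[0,0,0],"fingers":1},
    {"dp":[0,0,0],"turn":[0,0,0],"fingers":1},
    {"dp":[0,0,0],"turn":[0,0,0],"fingers":1}
  ]
}}

```text
clock: 2.53
eef_pos: [531.7, 302.9, 9.5]
tcp_rot: [3.14, -0.001, 1.884]
contact_force: [-2.9, -0.6, 9.7]
opening: -0.001
grasp_force: 4.5
```

```bash
python3 - <<'E'
from h import *
grab("side");grab("wrist");grab("scene")
def crop(n,x,y,w,h,W=400,H=300):
    im=load(n)[0]; return cv2.resize(im[y:y+h,x:x+w],(W,H),interpolation=cv2.INTER_CUBIC)
t=np.vstack([np.hstack([crop("scene",165,120,120,90),crop("side",190,215,120,90)]),np.hstack([crop("wrist",0,0,512,384),crop("wrist",176,150,160,120)])])
cv2.imwrite("pics/c2.png",t); print(r.sense())
E
```

```text
{'clock': 2.6833, 'qpos': array([5.15224108e-01, 5.71726124e-01, 1.79508347e+00, 3.91018278e-04,
       7.73335289e-01, 2.01669908e-01]), 'qvel': array([ 0.00093719,  0.00032106, -0.00062311,  0.00094823, -0.00073782,
       -0.00155897]), 'joint_efforts': array([-7.38354195e-01, -6.06734920e+01, -2.35936904e+01, -2.87913680e-01,
       -9.40383039e-01, -9.00064097e-04]), 'eef_pos': array([531.68772225, 302.90085323,   9.51679802]), 'tcp_rot': array([ 3.14022905e+00, -5.57986810e-04,  1.88407130e+00]), 'contact_force': array([-3.09175876,  0.46215131,  9.3690041 ]), 'wrist_torque': array([-0.06486814,  0.50713806,  0.00534574]), 'grasp_force': 4.49906051158905, 'opening': 0.003233252156750131}
```

View pics/c2.png

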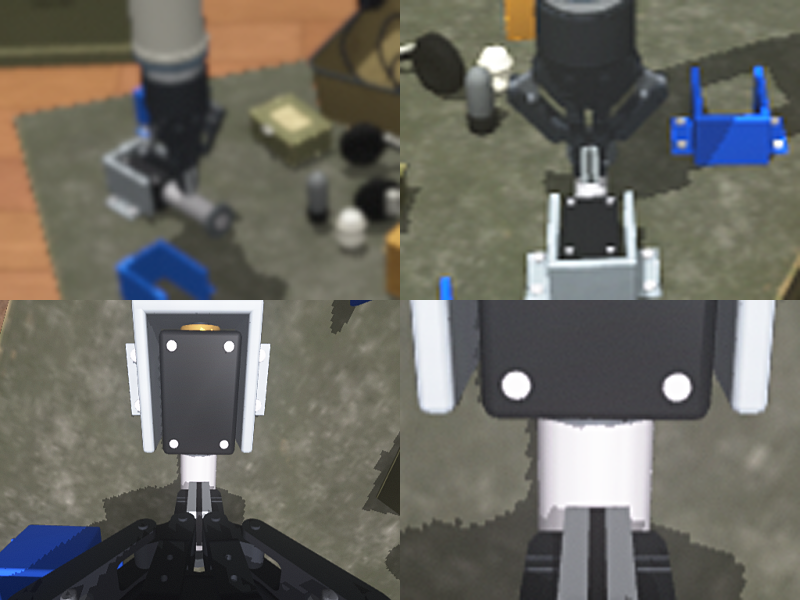

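```bash
python3 - <<'E'
from h import *
for z in (9.5,20,35,45): print(z,[proj(n,[531.7,302.9,z]).round(1)[0].tolist() for n in("scene","side","wrist")])
# tube centre at head face top edge x=-40
for m in((-40,0,35),(48,0,22),(48,0,44)): 
    c,s=np.cos(-1.258),np.sin(-1.258); print(m,[proj(n,[532.4+c*m[0],291.1+s*m[0],m[2]]).round(1)[0].tolist() for n in("scene","side","wrist")])
im=load("wrist")[0][180:290,196:316]; a=cv2.resize(im,(800,560)*1 if 0 else (600,550),interpolation=cv2.INTER_CUBIC)
cv2.imwrite("pics/c3.png",a)
E
```

```text
9.5 [[221.4, 182.1], [246.3, 274.7], [255.7, 225.9]]
20 [[221.2, 180.0], [246.2, 271.7], [255.8, 234.0]]
35 [[220.8, 177.0], [246.1, 267.3], [255.9, 247.2]]
45 [[220.6, 174.9], [246.0, 264.3], [256.0, 257.4]]
(-40, 0, 35) [[215.4, 174.4], [247.3, 274.3], [250.1, 197.1]]
(48, 0, 22) [[231.1, 186.1], [247.1, 257.3], [251.0, 318.9]]
(48, 0, 44) [[230.7, 181.6], [246.9, 251.0], [250.6, 347.5]]
```

View pics/c3.png

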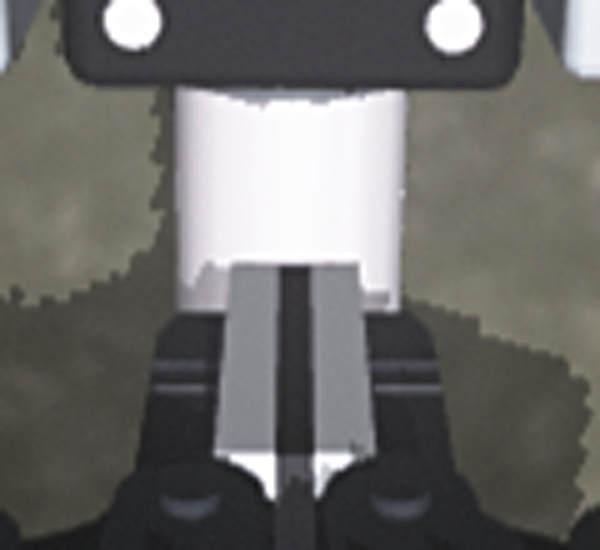

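The crop shows the tube running under the shut fingers (tips near row 265, tube edges at columns 175 and 405), so it isn't gripped as it should be. I'll raise and look at the shut fingers.

Call:
{"name": "play_rows", "arguments": {
  "rows": [
    {"dp":[0,0,-0.5],"turn":[0,0,0],"fingers":1},
    {"dp":[0,0,-1],"turn":[0,0,0],"fingers":1},
    {"dp":[0,0,-1],"turn":[0,0,0],"fingers":1},
    {"dp":[0,0,0],"turn":[0,0,0],"fingers":1}
  ]
}}

```text
clock: 3.02
eef_pos: [535.6, 304.9, 116.1]
tcp_rot: [3.13, -0.002, 1.884]
contact_force: [1.9, 1.1, 0.5]
opening: 0.002
grasp_force: 0.0
```

```bash
python3 - <<'E'
from h import *
grab("side");grab("wrist")
print(r.sense())
def crop(n,x,y,w,h,W=400,H=300):
    im=load(n)[0]; return cv2.resize(im[y:y+h,x:x+w],(W,H),interpolation=cv2.INTER_CUBIC)
p=r.sense()["eef_pos"]; print([proj(n,p).round(1).tolist() for n in("side","wrist")])
cv2.imwrite("pics/c4.png",np.vstack([crop("wrist",0,0,512,384),crop("side",190,200,120,90)]))
E
```

```text
{'clock': 3.1167, 'qpos': array([5.15072697e-01, 4.34360854e-01, 1.74508026e+00, 2.72498819e-05,
       9.56987322e-01, 2.01697332e-01]), 'qvel': array([ 0.00010637,  0.04478403,  0.04077597, -0.00045168, -0.01333976,
        0.00060445]), 'joint_efforts': array([ 1.31107913e-02, -6.45424032e+01, -3.16437042e+01,  8.95147314e-04,
        6.29764446e-02, -4.93727725e-07]), 'eef_pos': array([532.77896031, 303.30596334, 110.63684798]), 'tcp_rot': array([ 3.13653760e+00, -1.05645989e-03,  1.88415872e+00]), 'contact_force': array([-0.39599979, -0.07393484, -0.17380079]), 'wrist_torque': array([-0.03189775,  0.01140779, -0.02813264]), 'grasp_force': 0.0, 'opening': 0.0036474838218389775}
[[[244.8, 244.1]], [[252.7, 224.6]]]
```

View pics/c4.png

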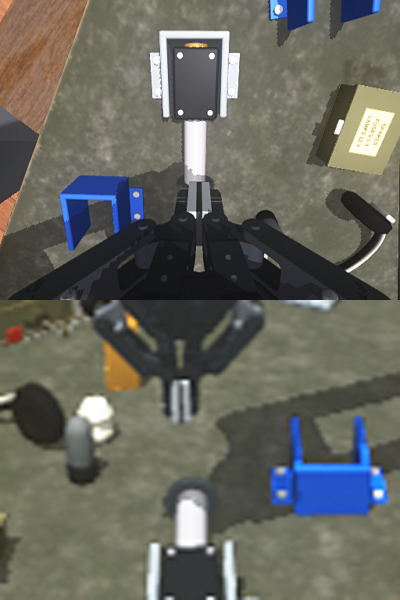

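The section is still parked. The shut fingertips appear in the side view at about (244,236), while the reported TCP projects to (244.8,244.1). The real tips are therefore about 25 mm short of the reported TCP, which matches their resting on the tube top (35 mm) at a reading of 9.5. I'll check `tcp_to_grasp` and measure this.

```bash
python3 - <<'E'
from h import *
print(r.tcp_to_grasp,[a for a in dir(r) if a[0]!="_"])
s=r.sense(); p=s["eef_pos"]; print(p,s["tcp_rot"])
for dz in(0,10,20,25,30): print(dz,[proj(n,p+[0,0,dz]).round(1)[0].tolist() for n in("side","wrist")])
im=load("side")[0][222:252,230:260].astype(int).sum(2)//3; print(im[:, 8:22])
E
```

```text
18.700000000000003 ['MotionError', 'grab_frame', 'sense', 'sign_off', 'tcp_to_grasp']
[532.77896031 303.30596334 110.63684798] [ 3.13653760e+00 -1.05645989e-03  1.88415872e+00]
0 [[244.8, 244.1], [252.7, 224.6]]
10 [[244.7, 240.9], [252.7, 232.1]]
20 [[244.6, 237.6], [252.8, 240.4]]
25 [[244.6, 236.0], [252.8, 244.9]]
30 [[244.5, 234.4], [252.9, 249.7]]
[[ 50  52  56  53  47  48  49  49  50  49  50  47  56  76]
 [ 66  50  51  49  45  42  41  42  44  47  49  57  91 119]
 [ 91  46  45  73 140 131 173 239 175  40  44  67 106 123]
 [ 97  44  40  93 166 137 127 199 158  44  40  81 115 118]
 [104  53  36 123 184 132  95 167 145  53  38  76 113 118]
 [107  56  40 130 187 133  96 169 146  54  39  73 114 130]
 [ 98  55  43 130 187 132  95 168 145  53  39  71 108 119]
 [ 93  57  48 132 188 133  96 169 147  64  50  78 111 112]
 [ 98  56  42 131 188 133  96 169 154  76  46  76 107 113]
 [134 102  52 133 187 134  78 156 157  78  43  80 113 117]
 [113  73  46 132 189 134  70 151 155  77  39  78 118 123]
 [106  63  42 111 174 141  81 151 155  77  48  99 130 122]
 [117  87  53 105 169 142  84 150 16
[... 326 characters left out ...]
2 115 118 118 118 116 114 114 116 117 118 118 117]
 [118 114 111 115 119 121 119 117 121 124 123 123 121 114]
 [114 110 110 113 116 117 116 112 112 112 117 125 126 118]
 [110 111 111 110 109 111 112 109 105 104 107 113 118 115]
 [108 107 108 109 106 107 110 110 111 112 114 112 109 109]
 [120 119 115 110 105 107 109 116 119 118 117 112 108 107]
 [119 119 118 115 110 109 112 115 119 120 117 115 114 115]
 [109 108 111 115 117 114 115 116 117 121 123 116 110 114]
 [105 103 105 107 110 112 113 117 117 117 116 113 109 111]
 [108 104 104 105 104 102 104 109 111 109 110 111 108 110]
 [114 115 115 112 107 102 103 105 106 106 107 105 107 110]
 [116 123 124 122 114 107 107 105 106 103 100  99 103 106]]
```

Call:
{"name": "play_rows", "arguments": {
  "rows": [
    {"dp":[-0.03,-0.065,0],"turn":[0,0,0],"fingers":0.45},
    {"dp":[0,0,0],"turn":[0,0,0],"fingers":0.45},
    {"dp":[0,0,0.7],"turn":[0,0,0],"fingers":0.45},
    {"dp":[0,0,0.7],"turn":[0,0,0],"fingers":0.45},
    {"dp":[0,0,0.7],"turn":[0,0,0],"fingers":0.45}
  ]
}}

```text
clock: 3.53
eef_pos: [528.5, 300.1, 22.1]
tcp_rot: [-3.141, 0.0, 1.884]
contact_force: [0.3, 0.1, -1.1]
opening: 0.549
grasp_force: 0.0
```

Call:
{"name": "play_rows", "arguments": {
  "rows": [
    {"dp":[0,0,0.3],"turn":[0,0,0],"fingers":0.45},
    {"dp":[0,0,0.3],"turn":[0,0,0],"fingers":0.45},
    {"dp":[0,0,0.2],"turn":[0,0,0],"fingers":0.45},
    {"dp":[0,0,0],"turn":[0,0,0],"fingers":0.45},
    {"dp":[0,0,0],"turn":[0,0,0],"fingers":0.45}
  ]
}}

```text
clock: 3.95
eef_pos: [529.4, 300.7, -7.8]
tcp_rot: [3.141, -0.0, 1.884]
contact_force: [0.6, 0.7, 0.7]
opening: 0.55
grasp_force: 0.0
```

Call:
{"name": "play_rows", "arguments": {
  "rows": [
    {"dp":[0,0,0.15],"turn":[0,0,0],"fingers":0.45},
    {"dp":[0,0,0.13],"turn":[0,0,0],"fingers":0.45},
    {"dp":[0,0,0],"turn":[0,0,0],"fingers":0.6},
    {"dp":[0,0,0],"turn":[0,0,0],"fingers":0.7},
    {"dp":[0,0,0],"turn":[0,0,0],"fingers":0.8}
  ]
}}

```text
clock: 4.37
eef_pos: [529.5, 300.7, -18.9]
tcp_rot: [3.141, -0.0, 1.884]
contact_force: [0.6, -0.0, -1.5]
opening: 0.283
grasp_force: 58.7
```

Call:
{"name": "play_rows", "arguments": {
  "rows": [
    {"dp":[0,0,0],"turn":[0,0,0],"fingers":0.9},
    {"dp":[0,0,0],"turn":[0,0,0],"fingers":1},
    {"dp":[0,0,0],"turn":[0,0,0],"fingers":1},
    {"dp":[0,0,0],"turn":[0,0,0],"fingers":1}
  ]
}}

```text
clock: 4.7
eef_pos: [529.6, 300.7, -18.9]
tcp_rot: [3.141, -0.0, 1.884]
contact_force: [1.1, 0.1, 2.6]
opening: 0.281
grasp_force: 58.8
```

Call:
{"name": "play_rows", "arguments": {
  "rows": [
    {"dp":[0,0,-0.3],"turn":[0,0,0],"fingers":1},
    {"dp":[0,0,-0.6],"turn":[0,0,0],"fingers":1},
    {"dp":[0,0,-0.7],"turn":[0,0,0],"fingers":1},
    {"dp":[0,0,-0.7],"turn":[0,0,0],"fingers":1},
    {"dp":[0,0,-0.6],"turn":[0,0,0],"fingers":1}
  ]
}}

```text
clock: 5.12
eef_pos: [528.7, 300.3, 98.7]
tcp_rot: [-3.141, 0.0, 1.884]
contact_force: [0.1, 0.1, -1.9]
opening: 0.282
grasp_force: 59.8
```

```bash
python3 - <<'E'
from h import *
s=r.sense(); print(s["grasp_force"],s["opening"])
plan([550,21,100],3.01,15,1)
grab("scene"); im=load("scene")[0]
cv2.imwrite("pics/c5.png",cv2.resize(im[110:260,160:360],(800,600),interpolation=cv2.INTER_CUBIC))
E
```

```text
59.81861114501953 0.28162673558722084
{"dp":[-0.454, -0.11, -0.002],"turn":[-0.0, -0.0, -0.717],"fingers":1},
{"dp":[-0.444, -0.144, -0.002],"turn":[-0.0, -0.0, -0.717],"fingers":1},
{"dp":[-0.432, -0.176, -0.002],"turn":[-0.0, -0.0, -0.717],"fingers":1},
{"dp":[-0.418, -0.208, -0.002],"turn":[-0.0, -0.0, -0.717],"fingers":1},
{"dp":[-0.401, -0.239, -0.002],"turn":[-0.0, -0.0, -0.717],"fingers":1},
{"dp":[-0.382, -0.269, -0.002],"turn":[-0.0, -0.0, -0.717],"fingers":1},
{"dp":[-0.361, -0.296, -0.002],"turn":[-0.0, -0.0, -0.717],"fingers":1},
{"dp":[-0.338, -0.323, -0.002],"turn":[-0.0, -0.0, -0.717],"fingers":1},
{"dp":[-0.312, -0.347, -0.002],"turn":[-0.0, -0.0, -0.717],"fingers":1},
{"dp":[-0.285, -0.369, -0.002],"turn":[-0.0, -0.0, -0.717],"fingers":1},
{"dp":[-0.257, -0.39, -0.002],"turn":[-0.0, -0.0, -0.717],"fingers":1},
{"dp":[-0.227, -0.408, -0.002],"turn":[-0.0, -0.0, -0.717],"fingers":1},
{"dp":[-0.196, -0.424, -0.002],"turn":[-0.0, -0.0, -0.717],"fingers":1},
{"dp":[-0.163, -0.437, -0.002],"turn":[-0.0, -0.0, -0.717],"fingers":1},
{"dp":[-0.13, -0.448, -0.002],"turn":[-0.0, -0.0, -0.717],"fingers":1},
clock 5.1167 pos [528.7 300.3  98.7] rot [-3.141  0.     1.884]
```

View pics/c5.png

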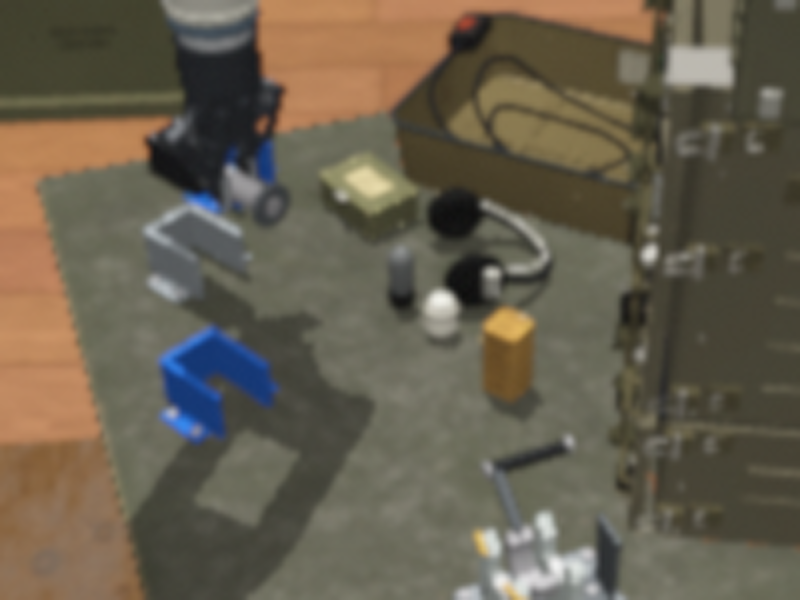

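The section hangs level in the fingers at about (245,185), with the empty grey bracket at (195,250). I'll carry it to the open table between the blue bracket and the clamp.

Call:
{"name": "play_rows", "arguments": {
  "rows": [
    {"dp":[-0.45,-0.11,0],"turn":[0,0,-0.717],"fingers":1},
    {"dp":[-0.44,-0.14,0],"turn":[0,0,-0.717],"fingers":1},
    {"dp":[-0.43,-0.18,0],"turn":[0,0,-0.717],"fingers":1},
    {"dp":[-0.42,-0.21,0],"turn":[0,0,-0.717],"fingers":1},
    {"dp":[-0.4,-0.24,0],"turn":[0,0,-0.717],"fingers":1}
  ]
}}

```text
clock: 5.58
eef_pos: [535.3, 206.7, 96.9]
tcp_rot: [-3.141, -0.0, 2.264]
contact_force: [-0.4, 0.9, -2.1]
opening: 0.286
grasp_force: 59.9
```

Call:
{"name": "play_rows", "arguments": {
  "rows": [
    {"dp":[-0.38,-0.27,0],"turn":[0,0,-0.717],"fingers":1},
    {"dp":[-0.36,-0.3,0],"turn":[0,0,-0.717],"fingers":1},
    {"dp":[-0.34,-0.32,0],"turn":[0,0,-0.717],"fingers":1},
    {"dp":[-0.31,-0.35,0],"turn":[0,0,-0.717],"fingers":1},
    {"dp":[-0.29,-0.37,0],"turn":[0,0,-0.717],"fingers":1}
  ]
}}

```text
clock: 6.0
eef_pos: [542.3, 113.4, 96.9]
tcp_rot: [-3.141, -0.001, 2.639]
contact_force: [0.6, -0.1, -2.4]
opening: 0.281
grasp_force: 59.9
```

Call:
{"name": "play_rows", "arguments": {
  "rows": [
    {"dp":[-0.26,-0.39,0],"turn":[0,0,-0.717],"fingers":1},
    {"dp":[-0.23,-0.41,0],"turn":[0,0,-0.717],"fingers":1},
    {"dp":[-0.2,-0.42,0],"turn":[0,0,-0.717],"fingers":1},
    {"dp":[-0.16,-0.44,0],"turn":[0,0,-0.717],"fingers":1},
    {"dp":[-0.13,-0.45,0],"turn":[0,0,-0.717],"fingers":1}
  ]
}}

```text
clock: 6.42
eef_pos: [549.7, 20.2, 96.9]
tcp_rot: [-3.142, -0.001, 3.014]
contact_force: [0.7, -0.4, -1.6]
opening: 0.284
grasp_force: 59.9
```

Call:
{"name": "play_rows", "arguments": {
  "rows": [
    {"dp":[0,0,0],"turn":[0,0,0],"fingers":1},
    {"dp":[0,0,0.7],"turn":[0,0,0],"fingers":1},
    {"dp":[0,0,0.7],"turn":[0,0,0],"fingers":1},
    {"dp":[0,0,0.7],"turn":[0,0,0],"fingers":1},
    {"dp":[0,0,0.4],"turn":[0,0,0],"fingers":1}
  ]
}}

```text
clock: 6.83
eef_pos: [548.5, 21.4, -5.5]
tcp_rot: [-3.141, -0.003, 3.009]
contact_force: [-0.3, -1.0, -1.3]
opening: 0.279
grasp_force: 59.9
```

Call:
{"name": "play_rows", "arguments": {
  "rows": [
    {"dp":[0,0,0],"turn":[0,0,0],"fingers":1},
    {"dp":[0,0,0],"turn":[0,0,0],"fingers":1}
  ]
}}

```text
clock: 7.0
eef_pos: [549.4, 21.4, -3.7]
tcp_rot: [-3.141, -0.002, 3.01]
contact_force: [0.3, -0.0, -1.5]
opening: 0.28
grasp_force: 59.8
```

Call:
{"name": "play_rows", "arguments": {
  "rows": [
    {"dp":[0,0,0.2],"turn":[0,0,0],"fingers":1},
    {"dp":[0,0,0.1],"turn":[0,0,0],"fingers":1},
    {"dp":[0,0,0.08],"turn":[0,0,0],"fingers":1},
    {"dp":[0,0,0],"turn":[0,0,0],"fingers":1},
    {"dp":[0,0,0],"turn":[0,0,0],"fingers":1}
  ]
}}

```text
clock: 7.42
eef_pos: [550.5, 21.1, -18.2]
tcp_rot: [3.142, 0.0, 3.01]
contact_force: [0.7, 0.2, -1.4]
opening: 0.285
grasp_force: 59.8
```

Call:
{"name": "play_rows", "arguments": {
  "rows": [
    {"dp":[0,0,0],"turn":[0,0,0],"fingers":0.7},
    {"dp":[0,0,0],"turn":[0,0,0],"fingers":0.5},
    {"dp":[0,0,0],"turn":[0,0,0],"fingers":0.3},
    {"dp":[0,0,0],"turn":[0,0,0],"fingers":0.3},
    {"dp":[0,0,0],"turn":[0,0,0],"fingers":0.3}
  ]
}}

```text
clock: 7.83
eef_pos: [550.6, 21.0, -18.3]
tcp_rot: [3.142, 0.0, 3.01]
contact_force: [0.1, -0.4, -0.0]
opening: 0.697
grasp_force: 0.0
```

Call:
{"name": "play_rows", "arguments": {
  "rows": [
    {"dp":[0,0,-0.5],"turn":[0,0,0],"fingers":0.3},
    {"dp":[0,0,-1],"turn":[0,0,0],"fingers":0.1},
    {"dp":[0,0,-1],"turn":[0,0,0],"fingers":0.1},
    {"dp":[0.7,0,-0.7],"turn":[0,0,0],"fingers":0},
    {"dp":[0.7,0,-0.7],"turn":[0,0,0],"fingers":0}
  ]
}}

```text
clock: 8.25
eef_pos: [495.6, 28.4, 139.4]
tcp_rot: [3.141, 0.002, 3.01]
contact_force: [0.3, -0.0, 0.3]
opening: 1.001
grasp_force: 0.0
```

```bash
python3 - <<'E'
from h import *
for n in("wrist","scene","side"): grab(n)
im=load("wrist")[0]; cv2.imwrite("pics/w2.png",cv2.resize(im,(768,576),interpolation=cv2.INTER_CUBIC))
s=r.sense(); print(s["clock"],s["eef_pos"],s["tcp_rot"])
c,sn=np.cos(-.132),np.sin(-.132)
o=np.array([549.4+10*c,21.4+10*sn])
for x in(-110,-75,-40,0,40,48): print(x,(proj("wrist",[o[0]+c*x,o[1]+sn*x,44 if x<-39 else 22])*1.5).round())
E
```

```text
8.4 [494.91694334  28.58096631 139.78202257] [3.14086217 0.00395338 3.01089412]
-110 [[384. 195.]]
-75 [[384. 254.]]
-40 [[384. 307.]]
0 [[383. 348.]]
40 [[383. 397.]]
48 [[383. 407.]]
```

View pics/w2.png

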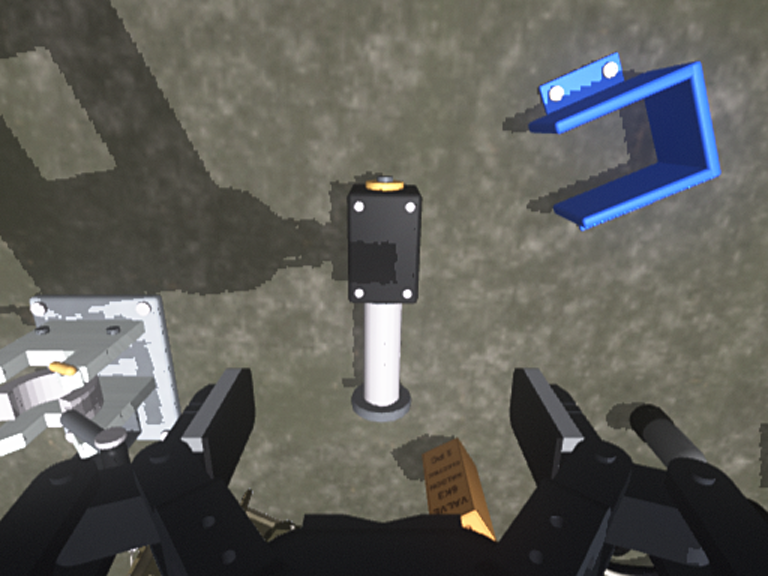

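The wrist picture shows the section flat on the table: head at rows 190–302, tube on column 383, disc at (381,403). It is clear of the clamp (left), the blue bracket (right) and the carton (450,490). I'll check the clamp's pose against this view and then take the head.

```bash
python3 - <<'E'
from fit import *
P=[542.6,-184.7,0,-.132]
for m in((-45,-46,10),(-45,46,10),(77,46,10)): print(m,(proj("wrist",W(P,m))*1.5).round(1))
im=load("wrist")[0]; cv2.imwrite("pics/w3.png",cv2.resize(im[190:310,0:160],(800,600),interpolation=cv2.INTER_CUBIC))
E
```

```text
(-45, -46, 10) [[ 26.2 296. ]]
(-45, 46, 10) [[157. 296.]]
(77, 46, 10) [[181.9 440.2]]
```

View pics/w3.png

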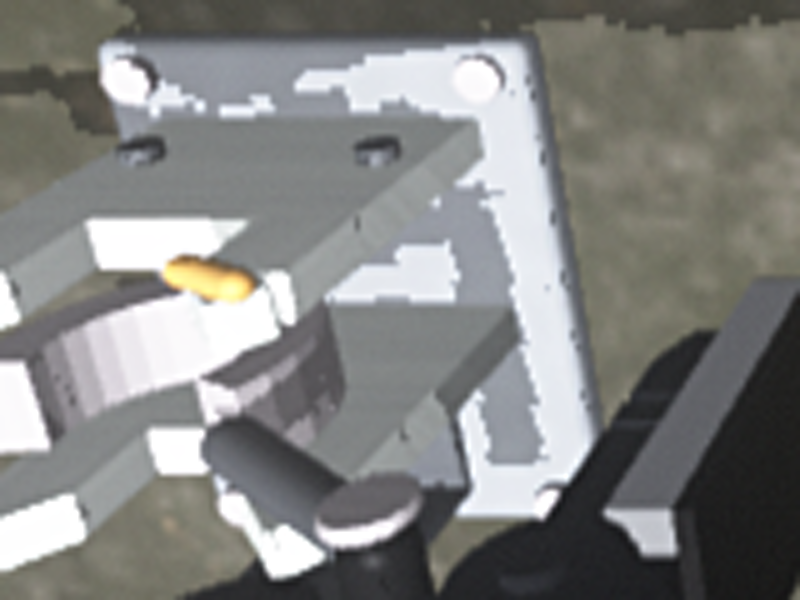

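Call:
{"name": "play_rows", "arguments": {
  "rows": [
    {"dp":[0,0,0.9],"turn":[0,0,0],"fingers":0},
    {"dp":[0,0,0.9],"turn":[0,0,0],"fingers":0},
    {"dp":[0,0,0.9],"turn":[0,0,0],"fingers":0},
    {"dp":[0,0,0.7],"turn":[0,0,0],"fingers":0},
    {"dp":[0,0,0.4],"turn":[0,0,0],"fingers":0}
  ]
}}

```text
clock: 8.82
eef_pos: [492.9, 28.2, -18.6]
tcp_rot: [-3.141, -0.004, 3.011]
contact_force: [-0.7, -1.0, -0.0]
opening: 0.998
grasp_force: 0.0
```

Call:
{"name": "play_rows", "arguments": {
  "rows": [
    {"dp":[0,0,0.2],"turn":[0,0,0],"fingers":0.2},
    {"dp":[0,0,0],"turn":[0,0,0],"fingers":0.4},
    {"dp":[0,0,0],"turn":[0,0,0],"fingers":0.6},
    {"dp":[0,0,0],"turn":[0,0,0],"fingers":0.8},
    {"dp":[0,0,0],"turn":[0,0,0],"fingers":1}
  ],
  "force": 90
}}

```text
clock: 9.23
eef_pos: [495.9, 28.4, -21.4]
tcp_rot: [3.141, 0.002, 3.01]
contact_force: [-0.2, 0.2, -1.8]
opening: 0.5
grasp_force: 91.2
```

Call:
{"name": "play_rows", "arguments": {
  "rows": [
    {"dp":[0,0,0],"turn":[0,0,0],"fingers":1},
    {"dp":[0,0,0],"turn":[0,0,0],"fingers":1}
  ]
}}

```text
clock: 9.4
eef_pos: [495.4, 28.4, -21.8]
tcp_rot: [3.141, 0.001, 3.011]
contact_force: [-0.3, 0.3, -1.3]
opening: 0.502
grasp_force: 91.2
```

The close crop shows the clamp base corners at crop pixels (100,40), (540,40) and (600,515). The prediction holds within about 4 mm, so I'll refit using these too.

```bash
python3 - <<'E'
from fit import *
z=np.load("cam_wrist.npz")
bar=lambda X,p:(X,78*np.cos(.436+p[4]),70+78*np.sin(.436+p[4]))
import fit
obs=[("scene",*px("scC",495,215)[1:],(-45,46,10)),("scene",*px("scC",652,155)[1:],(77,46,10)),("scene",*px("scC",728,262)[1:],(77,-46,10)),
("side",*px("siC",497,505)[1:],(77,46,10)),("side",*px("siC",645,537)[1:],(-45,46,10)),("side",*px("siC",684,482)[1:],(-45,-46,10)),
("scene",*px("scC",637,28)[1:],62),("scene",*px("scC",537,60)[1:],0),("side",*px("siC",498,392)[1:],62)]
wr=[("wrist",101/5-.4,190+40/5-.4,(-45,-46,10)),("wrist",540/5-.4,190+38/5-.4,(-45,46,10)),("wrist",600/5-.4,190+515/5-.4,(77,46,10))]
for O2 in(obs+wr,wr):
    def f(p):
        o=[]
        for n,a,b,m in O2:
            mm=m if isinstance(m,tuple) else bar(m,p)
            o+=list(proj(n,W([p[0],p[1],p[2],p[3]],mm))[0]-[a,b])
        return np.array(o+[p[2]/.5])
    s=least_squares(f,[542.6,-184.7,0,-.13,.1],x_scale=[10,10,1,.1,.1],loss="soft_l1"); print(s.x.round(3),f(s.x).round(1))
p=r.sense(); print(p["eef_pos"],p["tcp_rot"])
E
```

```text
[ 5.42090e+02 -1.83423e+02 -2.63000e-01 -1.54000e-01  1.53000e-01] [-1.8 -0.9  1.4  0.3 -0.7 -0.5 -0.5 -0.5 -0.4 -0.8 -0.1 -0.1 -0.8  0.4
  0.9 -0.8  0.6  0.2 -0.5 -1.8 -0.7  0.4  1.4  1.  -0.5]
[ 5.41878e+02 -1.83216e+02 -8.50000e-02 -1.58000e-01  1.00000e-01] [-0.3 -2.2 -0.4  0.4  1.2  1.  -0.2]
[495.38968771  28.40266455 -21.77183022] [3.14135923e+00 1.33213451e-03 3.01055813e+00]
```

Call:
{"name": "play_rows", "arguments": {
  "rows": [
    {"dp":[0,0,-0.4],"turn":[0,0,0],"fingers":1},
    {"dp":[0,0,-0.8],"turn":[0,0,0],"fingers":1},
    {"dp":[0,0,-0.9],"turn":[0,0,0],"fingers":1},
    {"dp":[0,0,-0.9],"turn":[0,0,0],"fingers":1},
    {"dp":[0,0,-0.9],"turn":[0,0,0],"fingers":1}
  ]
}}

```text
clock: 9.82
eef_pos: [494.3, 28.4, 135.4]
tcp_rot: [-3.142, -0.0, 3.011]
contact_force: [1.4, -0.3, -1.2]
opening: 0.507
grasp_force: 91.6
```

```bash
python3 -c "
from h import *
plan([480.7,-173.9,131],2.988,7,1); print(r.sense()['opening'],r.sense()['wrist_torque'])"
```

```text
{"dp":[-0.046, -0.723, 0.016],"turn":[-0.0, -0.0, 0.031],"fingers":1},
{"dp":[-0.048, -0.722, 0.016],"turn":[-0.0, -0.0, 0.031],"fingers":1},
{"dp":[-0.051, -0.722, 0.016],"turn":[-0.0, -0.0, 0.031],"fingers":1},
{"dp":[-0.053, -0.722, 0.016],"turn":[-0.0, -0.0, 0.031],"fingers":1},
{"dp":[-0.055, -0.722, 0.016],"turn":[-0.0, -0.0, 0.031],"fingers":1},
{"dp":[-0.058, -0.722, 0.016],"turn":[-0.0, -0.0, 0.031],"fingers":1},
{"dp":[-0.06, -0.722, 0.016],"turn":[-0.0, -0.0, 0.031],"fingers":1},
clock 9.8167 pos [494.3  28.4 135.4] rot [-3.142 -0.     3.011]
0.5069129259062991 [0.00257477 0.05208073 0.01692321]
```

Call:
{"name": "play_rows", "arguments": {
  "rows": [
    {"dp":[-0.05,-0.72,0],"turn":[0,0,0.03],"fingers":1},
    {"dp":[-0.05,-0.72,0],"turn":[0,0,0.03],"fingers":1},
    {"dp":[-0.05,-0.72,0],"turn":[0,0,0.03],"fingers":1},
    {"dp":[-0.05,-0.72,0],"turn":[0,0,0.03],"fingers":1},
    {"dp":[-0.05,-0.72,0],"turn":[0,0,0.03],"fingers":1}
  ]
}}

```text
clock: 10.23
eef_pos: [484.7, -116.8, 134.1]
tcp_rot: [-3.141, 0.001, 2.995]
contact_force: [0.4, 0.2, -1.8]
opening: 0.503
grasp_force: 91.8
```

Call:
{"name": "play_rows", "arguments": {
  "rows": [
    {"dp":[-0.06,-0.72,0],"turn":[0,0,0.03],"fingers":1},
    {"dp":[-0.06,-0.72,0],"turn":[0,0,0.03],"fingers":1},
    {"dp":[0,0,0],"turn":[0,0,0],"fingers":1},
    {"dp":[0,0,0],"turn":[0,0,0],"fingers":1}
  ]
}}

```text
clock: 10.57
eef_pos: [481.0, -174.5, 133.7]
tcp_rot: [-3.142, 0.0, 2.986]
contact_force: [-0.6, 0.1, -1.9]
opening: 0.508
grasp_force: 92.0
```

```bash
python3 - <<'E'
from fit import *
for n in("scene","side","wrist"): grab(n)
s=r.sense(); print(s["clock"],s["eef_pos"],s["tcp_rot"],s["opening"])
P=[542.0,-183.4,0,-.154]
# brass pointers
for n in("scene","side","wrist"):
    im=load(n)[0]; h=cv2.cvtColor(im,cv2.COLOR_BGR2HSV); m=cv2.inRange(h,(14,110,120),(34,255,255))
    k,l,st,ce=cv2.connectedComponentsWithStats(m)
    cen=proj(n,W(P,(0,0,70)))[0]
    for i in range(1,k):
        if st[i,4]>=4 and np.linalg.norm(ce[i]-cen)<(60 if n!="wrist" else 260): print(n,st[i].tolist(),ce[i].round(1))
    for nm,m in(("long",-1),("short",1)):
        print(nm,[proj(n,W(P,(-30,m*R*np.cos(.405),70+R*np.sin(.405))))[0].round(1).tolist() for R in(34,56)])
    # bar dark, disc
print("seat tool target", W(P,(-62,0,0)))
E
```

```text
10.7167 [ 481.08531248 -172.53132752  133.53802456] [ 3.14127266e+00 -2.02848607e-04  2.98893071e+00] 0.504701389107196
scene [286, 187, 8, 9, 41] [288.9 191.4]
scene [254, 232, 4, 7, 17] [255.9 234.4]
scene [279, 243, 2, 5, 6] [279.3 245.2]
scene [289, 260, 3, 2, 4] [290.  260.5]
long [[286.3, 257.3], [289.2, 260.3]]
short [[278.0, 242.7], [275.5, 236.2]]
side [250, 130, 12, 5, 23] [255.4 131.8]
side [310, 155, 4, 6, 16] [311.5 157.4]
side [277, 163, 3, 4, 9] [277.9 164.1]
side [273, 168, 11, 7, 34] [277.3 170.8]
side [291, 171, 3, 8, 12] [292.1 174.7]
long [[292.1, 174.6], [294.0, 170.6]]
short [[286.3, 181.1], [284.4, 181.2]]
wrist [26, 130, 4, 5, 11] [ 27.5 132.4]
wrist [29, 139, 2, 4, 6] [ 29.3 140.2]
wrist [27, 146, 2, 4, 7] [ 27.6 147.7]
wrist [32, 150, 2, 3, 4] [ 32.5 151. ]
wrist [228, 160, 56, 22, 534] [253.1 169.1]
wrist [181, 238, 17, 8, 36] [188.9 240.3]
wrist [182, 244, 14, 5, 14] [188.5 245.4]
wrist [456, 285, 24, 13, 73] [468.3 291. ]
wrist [480, 288, 8, 9, 22] [482.9 291.7]
wrist [475, 297, 15, 7, 32] [481.  299.1]
wrist [460, 298, 7, 7, 12] [463.2 301.1]
wrist [469, 300, 7, 5, 10] [472.1 301.7]
wrist [494, 302, 2, 5, 6] [494.5 304.2]
wrist [488, 305, 2, 4, 5] [488.4 306.8]
wrist [485, 306, 2, 4, 4] [485.2 307.5]
wrist [504, 310, 2, 3, 4] [504.2 310.8]
wrist [499, 311, 13, 17, 61] [506.4 320. ]
wrist [496, 313, 5, 3, 8] [497.4 313.5]
wrist [492, 315, 2, 3, 4] [492.2 315.8]
wrist [487, 316, 4, 3, 7] [488.9 317.1]
wrist [494, 325, 5, 5, 11] [495.9 327. ]
wrist [492, 337, 4, 4, 4] [493.5 338.5]
wrist [144, 371, 4, 3, 6] [145.8 372. ]
wrist [154, 377, 4, 4, 6] [155.7 378.2]
long [[215.8, 235.3], [188.5, 240.5]]
short [[293.2, 235.3], [320.5, 240.6]]
seat tool target [ 480.73374416 -173.88969533    0.        ]
```

```bash
python3 - <<'E'
from fit import *
im=load("wrist")[0]; h=cv2.cvtColor(im,cv2.COLOR_BGR2HSV)
for v in range(226,256):
    print(v,"".join(("Y" if 10<=h[v,u,0]<=36 and h[v,u,1]>90 and h[v,u,2]>60 else "#" if h[v,u,2]>170 else "+" if h[v,u,2]>100 else "-" if h[v,u,2]>55 else ".") for u in range(150,360)))
E
```

```text
226 ++++++++++++++++++++++++++++++++++++---+++++++++-......--..-.-..........------------------------------------------------------------------------------------------++++++++++++++++++++++++########++++++++++++++++
227 ++++++++++++++++++++++++++++++++++++----++++++++-..............-..-.....------------------------------------------------------------------------------------------++++++++++++++++++++++++#########++##+++++++++++
228 +++++++++++++++++++++++++++++++++++------++--+++-.........-........-..-.......------------------------------------------------------------------------------------+++++++++++++++++++++++++#+++###+++###++++++++++
229 +++++++++++++++++++++++++++++++++++--------------..........-.......-.........-------------------------------------------------------------------------------------++++++++++++++++#+++++++++++++##++++++++++++++++
230 +++++++++++++++++++++++++++++++++++--------------............................-------------------------------------------------------------------------------------++++++++++++++++++++++++++++++#+++++++++++++++++
231 +++++++++++++++++++++
[... 4649 characters left out ...]
----.-++++++...........++++++++++++++++++++++++++++++++
253 ++++++++++++++++++++++++++++++--..........-+++++++......................................................---------------------------------------------------------++++++-..........-+++++++++++++++++++++++++++++++
254 ++++++++++++++++++++++++++++++-...........++++++++-.....................................................------------------------------------------------------..++++++++...........+++++++++++++++++++++++++++++++
255 +++++++++++++++++++++++++++++-------------++++++++-......................................................---.--------------------------------------------------.++++++++-----------+++++++++++++++++++++++++++++++
```

Call:
{"name": "play_rows", "arguments": {
  "rows": [
    {"dp":[0,-0.08,0],"turn":[0,0,0],"fingers":1},
    {"dp":[0,0,0.6],"turn":[0,0,0],"fingers":1},
    {"dp":[0,0,0.6],"turn":[0,0,0],"fingers":1},
    {"dp":[0,0,0.5],"turn":[0,0,0],"fingers":1},
    {"dp":[0,0,0],"turn":[0,0,0],"fingers":1}
  ]
}}

```text
clock: 11.13
eef_pos: [478.4, -174.8, 62.4]
tcp_rot: [3.14, -0.006, 2.99]
contact_force: [-1.6, 0.1, -2.3]
opening: 0.502
grasp_force: 92.0
```

Call:
{"name": "play_rows", "arguments": {
  "rows": [
    {"dp":[0,0,0.1],"turn":[0,0,0],"fingers":1},
    {"dp":[0,0,0.1],"turn":[0,0,0],"fingers":1},
    {"dp":[0,0,0.1],"turn":[0,0,0],"fingers":1},
    {"dp":[0,0,0],"turn":[0,0,0],"fingers":1},
    {"dp":[0,0,0],"turn":[0,0,0],"fingers":1}
  ]
}}

```text
clock: 11.55
eef_pos: [481.2, -176.6, 54.0]
tcp_rot: [-3.141, 0.001, 2.989]
contact_force: [0.5, 0.1, -1.3]
opening: 0.502
grasp_force: 92.0
```

Call:
{"name": "play_rows", "arguments": {
  "rows": [
    {"dp":[0,0,0.1],"turn":[0,0,0],"fingers":1},
    {"dp":[0,0,0.1],"turn":[0,0,0],"fingers":1},
    {"dp":[0,0,0.05],"turn":[0,0,0],"fingers":1},
    {"dp":[0,0,0],"turn":[0,0,0],"fingers":1}
  ]
}}

```text
clock: 11.88
eef_pos: [480.4, -176.4, 42.9]
tcp_rot: [3.141, -0.001, 2.988]
contact_force: [-0.6, 0.9, -0.7]
opening: 0.508
grasp_force: 92.0
```

Call:
{"name": "play_rows", "arguments": {
  "rows": [
    {"dp":[0,0,0.1],"turn":[0,0,0],"fingers":1},
    {"dp":[0,0,0.05],"turn":[0,0,0],"fingers":1},
    {"dp":[0,0,0.05],"turn":[0,0,0],"fingers":1},
    {"dp":[0,0,0],"turn":[0,0,0],"fingers":1},
    {"dp":[0,0,0],"turn":[0,0,0],"fingers":1}
  ]
}}

```text
clock: 12.3
eef_pos: [480.7, -176.4, 35.3]
tcp_rot: [3.142, -0.0, 2.988]
contact_force: [0.5, -0.1, -2.0]
opening: 0.505
grasp_force: 92.0
```

Call:
{"name": "play_rows", "arguments": {
  "rows": [
    {"dp":[0,0,0.1],"turn":[0,0,0],"fingers":1},
    {"dp":[0,0,0.05],"turn":[0,0,0],"fingers":1},
    {"dp":[0,0,0.05],"turn":[0,0,0],"fingers":1},
    {"dp":[0,0,0],"turn":[0,0,0],"fingers":1},
    {"dp":[0,0,0],"turn":[0,0,0],"fingers":1}
  ]
}}

```text
clock: 12.72
eef_pos: [480.6, -176.4, 27.3]
tcp_rot: [3.142, -0.0, 2.989]
contact_force: [-0.7, -0.8, -1.3]
opening: 0.511
grasp_force: 92.0
```

Call:
{"name": "play_rows", "arguments": {
  "rows": [
    {"dp":[0,0,0.04],"turn":[0,0,0],"fingers":1},
    {"dp":[0,0,0],"turn":[0,0,0],"fingers":1},
    {"dp":[0,0,0],"turn":[0,0,0],"fingers":1}
  ]
}}

```text
clock: 12.97
eef_pos: [481.0, -176.6, 26.1]
tcp_rot: [-3.141, 0.0, 2.989]
contact_force: [-1.3, -0.2, 0.3]
opening: 0.501
grasp_force: 92.6
```

Call:
{"name": "play_rows", "arguments": {
  "rows": [
    {"dp":[0,0,0.03],"turn":[0,0,0],"fingers":1},
    {"dp":[0,0,0],"turn":[0,0,0],"fingers":1},
    {"dp":[0,0,0],"turn":[0,0,0],"fingers":1}
  ]
}}

```text
clock: 13.22
eef_pos: [481.0, -176.6, 25.7]
tcp_rot: [-3.141, 0.001, 2.989]
contact_force: [-5.4, 1.4, 13.5]
opening: 0.505
grasp_force: 94.1
```

Call:
{"name": "play_rows", "arguments": {
  "rows": [
    {"dp":[0,0,-0.02],"turn":[0,0,0],"fingers":0.5},
    {"dp":[0,0,0],"turn":[0,0,0],"fingers":0.3},
    {"dp":[0,0,0],"turn":[0,0,0],"fingers":0.15},
    {"dp":[0,0,0],"turn":[0,0,0],"fingers":0.1},
    {"dp":[0,0,0],"turn":[0,0,0],"fingers":0.1}
  ]
}}

```text
clock: 13.63
eef_pos: [480.8, -176.5, 25.3]
tcp_rot: [3.142, -0.0, 2.988]
contact_force: [0.4, -0.8, -0.3]
opening: 0.904
grasp_force: 0.0
```

Call:
{"name": "play_rows", "arguments": {
  "rows": [
    {"dp":[0,0,-0.5],"turn":[0,0,0],"fingers":0.1},
    {"dp":[0,0,-0.9],"turn":[0,0,0],"fingers":0.1},
    {"dp":[0,0,-1],"turn":[0,0,0],"fingers":0.1},
    {"dp":[0,0,-0.8],"turn":[0,0,0],"fingers":0.1},
    {"dp":[0,0,0],"turn":[0,0,0],"fingers":0.1}
  ]
}}

```text
clock: 14.05
eef_pos: [484.5, -177.8, 159.6]
tcp_rot: [-3.14, 0.009, 2.989]
contact_force: [0.3, 0.1, 1.5]
opening: 0.899
grasp_force: 0.0
```

```bash
python3 - <<'E'
from fit import *
for n in("scene","side","wrist"): grab(n)
s=r.sense(); print(s["clock"],s["eef_pos"],s["tcp_rot"],s["opening"])
P=[542.0,-184.5,0,-.154]
for n in("wrist",):
    im=load(n)[0]; h=cv2.cvtColor(im,cv2.COLOR_BGR2HSV)
    print("head ctr",proj(n,W(P,(-75,0,92)))[0],"head corners",[proj(n,W(P,(x,y,92)))[0].round(0).tolist() for x in(-110,-40) for y in(-22,22)])
    print("disc",proj(n,W(P,(44,0,92)))[0],"tube",[proj(n,W(P,(x,y,70)))[0].round(0).tolist() for x in(-40,40) for y in(-13,13)])
    for v in range(96,352,4):
        print(v,"".join(("Y" if 10<=h[v,u,0]<=36 and h[v,u,1]>90 and h[v,u,2]>60 else "#" if h[v,u,2]>170 else "+" if h[v,u,2]>100 else "-" if h[v,u,2]>55 else ".") for u in range(130,430,2)))
for q in(0,.1,.15):
    print(q,[[proj(n,W(P,(X,78*np.cos(.436+q),70+78*np.sin(.436+q))))[0].round(1).tolist() for X in(0,36,62)] for n in("scene","side","wrist")])
E
```

```text
14.2 [ 480.59680888 -176.40573157  153.32822221] [-3.14151995e+00  1.78739476e-04  2.98852816e+00] 0.8964873152511639
head ctr [257.95421271 175.83078948] head corners [[229.0, 132.0], [287.0, 132.0], [231.0, 216.0], [284.0, 216.0]]
disc [257.37427384 298.943199  ] tube [[243.0, 206.0], [272.0, 206.0], [244.0, 281.0], [270.0, 281.0]]
96 ---------+++++++++++++++++++++++++++++++++++++++++++++++++++++++++++++++++++++++++++++++++++++++++++++++++++++++++++++++++++++++++++++++++++++++++++++
100 ----------++++++++++++++++++++++++++++++++++++++++++++++++++++++++++++++++++++++++++++++++++++++++++++++++++++++++++++++++++++++++++++++++++++++++++++
104 ----------++++++++++++++++++++++++++++++++++++++++++++++++++++++++++++++++++++++++++++++++++++++++++++++++++++++++++++++++++++++++++++++++++++++++++++
108 ----------++++++++++++++++++++++++++++++++++++++++++++++++++++++++++++++++++++++++++++++++++++++++++++++++++++++++++++++++++++++++++++++++++++++++++++
112 ----------+++++++++++++++++++++++++++++++++++++++++---+++++++++++++++++++++++++++++++++++++++++++++++++++++++++++++++++++++++++++++++++++++++
[... 8918 characters left out ...]
+.---...............----------..-............................--..................
348 ........................-+++++++++++..........................--.........................------------............................--...................
0 [[[282.3, 227.2], [292.9, 224.1], [300.4, 221.9]], [[274.9, 179.0], [265.7, 177.3], [259.2, 176.2]], [[341.5, 264.8], [337.6, 300.0], [335.0, 323.5]]]
0.1 [[[282.8, 226.3], [293.4, 223.3], [301.0, 221.1]], [[275.3, 176.9], [266.1, 175.2], [259.6, 174.1]], [[339.4, 269.6], [335.5, 305.4], [332.9, 329.4]]]
0.15 [[[283.0, 226.0], [293.7, 222.9], [301.4, 220.7]], [[275.5, 175.8], [266.3, 174.2], [259.8, 173.0]], [[337.9, 272.0], [334.0, 308.1], [331.5, 332.3]]]
```

The printed view shows the section seated: head over rows 132–214 and columns 230–284, tube central between the cheeks, disc inside the bent bracket. The contact height puts the axis at 70 mm. Next is the collar bar.

```bash
python3 -c "
from h import *
plan([587.9,-125.8,150],2.988,4,0.5)"
```

```text
{"dp":[-0.615, 0.415, 0.021],"turn":[-0.0, 0.0, 0.001],"fingers":0.5},
{"dp":[-0.615, 0.415, 0.021],"turn":[-0.0, 0.0, 0.001],"fingers":0.5},
{"dp":[-0.614, 0.415, 0.021],"turn":[-0.0, 0.0, 0.001],"fingers":0.5},
{"dp":[-0.614, 0.415, 0.021],"turn":[-0.0, 0.0, 0.001],"fingers":0.5},
clock 14.2 pos [ 480.6 -176.4  153.3] rot [-3.142  0.     2.989]
```

```bash
python3 -c "
from h import *
for u,v in((497,375),(505,380),(625,388)): print(pt('scene',u*.64,v*.64,0).round())
for u,v in((392,292),(292,333)): print('side',pt('side',u*.64,v*.64,0).round())"
```

```text
[ 680. -141.    0.]
[ 685. -161.   -0.]
[ 886. -307.   -0.]
side [ 680. -229.    0.]
side [842.  31.   0.]
```

Call:
{"name": "play_rows", "arguments": {
  "rows": [
    {"dp":[-0.615,0.415,0],"turn":[0,0,0],"fingers":0.5},
    {"dp":[-0.615,0.415,0],"turn":[0,0,0],"fingers":0.5},
    {"dp":[-0.615,0.415,0],"turn":[0,0,0],"fingers":0.5},
    {"dp":[-0.615,0.415,0],"turn":[0,0,0],"fingers":0.5},
    {"dp":[0,0,0],"turn":[0,0,0],"fingers":0.5}
  ]
}}

```text
clock: 14.62
eef_pos: [591.5, -123.7, 151.5]
tcp_rot: [3.141, -0.0, 2.99]
contact_force: [-0.1, 0.6, 0.7]
opening: 0.501
grasp_force: 0.0
```

```bash
python3 - <<'E'
from fit import *
grab("wrist")
s=r.sense(); print(s["clock"],s["eef_pos"],s["tcp_rot"],s["opening"])
P=[542.2,-185.3,0,-.154]; n="wrist"
im=load(n)[0]; h=cv2.cvtColor(im,cv2.COLOR_BGR2HSV)
for q in(0,.1,.15): print(q,[proj(n,W(P,(X,78*np.cos(.436+q),70+78*np.sin(.436+q))))[0].round(1).tolist() for X in(0,36,62)])
for v in range(120,352,4):
    print(v,"".join(("Y" if 10<=h[v,u,0]<=36 and h[v,u,1]>90 and h[v,u,2]>60 else "#" if h[v,u,2]>170 else "+" if h[v,u,2]>80 else "-" if h[v,u,2]>50 else ".") for u in range(160,350,2)))
E
```

```text
14.6667 [ 588.9750169  -124.53492958  151.16367257] [ 3.14122438e+00 -2.46286666e-03  2.99054616e+00] 0.5047611322948116
0 [[259.2, 148.5], [258.9, 195.1], [258.6, 225.8]]
0.1 [[254.2, 150.5], [254.1, 198.3], [254.0, 229.8]]
0.15 [[251.2, 151.5], [251.2, 199.9], [251.3, 231.8]]
120 #####################################++++++++++++++++++++++++++++++++++++++++++++++++++++++++++
124 #############+#######################++++++++++++++++++++++++++++++++++++++++++++++++++++++++++
128 #############+++++++++##############+++++++++++++++++++++++++++++++++++++++++++++++++++++++++++
132 #############+##++++++++#############++++++++++++++++++++++++++++++++++++++++++++++++++++++++++
136 ######################++#############++++++++++++++++++++++++++++++++++++++++++++++++++++++++++
140 ##################++++++##+##########+++++++++++###++++++++++++++++++++++++++++++++++++++++++++
144 ##############+##++++++++++++++++++++++++#########+++++++++++++++++++++++++++++++++++++++++++++
148 ##############+##+++++++++++++++++++++++++-------++++++++++++++++++++++++++++++++++++++++++++++
152 ############+++##
[... 4278 characters left out ...]

324 .....................+++++.----..-------++-+++++++++++++++++----+++++++++-.....................
328 .....................-+++.-......----++++------+++++++++++++++++++.-.-++++.....................
332 ...........-..........++----+-...--------+++++------++++++++-..++++++-...-.....................
336 ......................+.-.---....------------+++++------+++++-.+-+...--........................
340 .......................+...--...------------------+++++------+++++.-++++-......................
344 .......................................---------------+++-.....................................
348 ...............................................................................................
```

Call:
{"name": "play_rows", "arguments": {
  "rows": [
    {"dp":[0,-0.03,0.5],"turn":[0,0,0],"fingers":0.5},
    {"dp":[0,0,0.6],"turn":[0,0,0],"fingers":0.5},
    {"dp":[0,0,0.6],"turn":[0,0,0],"fingers":0.5},
    {"dp":[0,0,0.3],"turn":[0,0,0],"fingers":0.5},
    {"dp":[0,0,0],"turn":[0,0,0],"fingers":0.5}
  ]
}}

```text
clock: 15.08
eef_pos: [584.2, -126.7, 69.7]
tcp_rot: [3.141, -0.007, 2.988]
contact_force: [-0.7, 0.4, 0.1]
opening: 0.496
grasp_force: 0.0
```

Call:
{"name": "play_rows", "arguments": {
  "rows": [
    {"dp":[0,0,0],"turn":[0,0,0],"fingers":0.65},
    {"dp":[0,0,0],"turn":[0,0,0],"fingers":0.8},
    {"dp":[0,0,0],"turn":[0,0,0],"fingers":1},
    {"dp":[0,0,0],"turn":[0,0,0],"fingers":1},
    {"dp":[0,0,0],"turn":[0,0,0],"fingers":1}
  ],
  "force": 40
}}

```text
clock: 15.5
eef_pos: [588.9, -126.1, 75.1]
tcp_rot: [3.14, 0.002, 2.988]
contact_force: [1.5, 6.3, 0.7]
opening: 0.125
grasp_force: 38.9
```

```bash
python3 -c "
import numpy as np
t=np.linspace(.576,2.736,21); y=78*np.cos(t)/40; z=78*np.sin(t)/40
for a,b in zip(np.diff(y),-np.diff(z)): print(round(a,3),round(b,3))"
```

```text
-0.124 -0.17
-0.142 -0.156
-0.158 -0.14
-0.172 -0.122
-0.184 -0.103
-0.194 -0.082
-0.202 -0.061
-0.207 -0.039
-0.21 -0.016
-0.21 0.007
-0.208 0.029
-0.204 0.052
-0.197 0.073
-0.188 0.094
-0.177 0.114
-0.164 0.132
-0.149 0.149
-0.132 0.164
-0.113 0.177
-0.093 0.189
```

Call:
{"name": "play_rows", "arguments": {
  "rows": [
    {"dp":[0,-0.124,-0.17],"turn":[0,0,0],"fingers":1},
    {"dp":[0,-0.142,-0.156],"turn":[0,0,0],"fingers":1},
    {"dp":[0,-0.158,-0.14],"turn":[0,0,0],"fingers":1},
    {"dp":[0,-0.172,-0.122],"turn":[0,0,0],"fingers":1},
    {"dp":[0,-0.184,-0.103],"turn":[0,0,0],"fingers":1}
  ]
}}

```text
clock: 15.92
eef_pos: [585.1, -155.6, 104.0]
tcp_rot: [3.138, 0.004, 2.988]
contact_force: [1.2, 13.3, 11.2]
opening: 0.124
grasp_force: 39.1
```

Call:
{"name": "play_rows", "arguments": {
  "rows": [
    {"dp":[0,-0.194,-0.102],"turn":[0,0,0],"fingers":1},
    {"dp":[0,-0.202,-0.071],"turn":[0,0,0],"fingers":1},
    {"dp":[0,-0.207,-0.039],"turn":[0,0,0],"fingers":1},
    {"dp":[0,-0.21,-0.016],"turn":[0,0,0],"fingers":1},
    {"dp":[0,-0.21,0.007],"turn":[0,0,0],"fingers":1}
  ]
}}

```text
clock: 16.33
eef_pos: [579.4, -197.8, 113.0]
tcp_rot: [3.14, 0.006, 2.989]
contact_force: [3.2, 5.7, 10.9]
opening: 0.121
grasp_force: 40.8
```

Call:
{"name": "play_rows", "arguments": {
  "rows": [
    {"dp":[0,-0.208,0.029],"turn":[0,0,0],"fingers":1},
    {"dp":[0,-0.204,0.052],"turn":[0,0,0],"fingers":1},
    {"dp":[0,-0.197,0.073],"turn":[0,0,0],"fingers":1},
    {"dp":[0,-0.188,0.094],"turn":[0,0,0],"fingers":1},
    {"dp":[0,-0.177,0.114],"turn":[0,0,0],"fingers":1}
  ]
}}

```text
clock: 16.75
eef_pos: [573.5, -236.6, 97.9]
tcp_rot: [3.141, 0.005, 2.988]
contact_force: [4.3, 4.2, 4.3]
opening: 0.118
grasp_force: 40.0
```

```bash
cat > q.py <<'E'
from h import *
s=r.sense(); p=s["eef_pos"]; c,sn=np.cos(-.154),np.sin(-.154); d=p[:2]-[542.2,-185.3]
y=-sn*d[0]+c*d[1]; print(s["clock"],p.round(1),"clamp x",c*d[0]+sn*d[1],"y",y,"theta from y",np.arccos(y/78),"q",np.arccos(y/78)-.436,s["contact_force"].round(1),s["opening"])
E
python3 q.py
```

```text
16.75 [ 573.5 -236.6   97.9] clamp x 38.826621878276505 y -45.84107642729255 theta from y 2.1990170333156995 q 1.7630170333156996 [4.3 4.2 4.3] 0.11808720756283761
```

Call:
{"name": "play_rows", "arguments": {
  "rows": [
    {"dp":[0,-0.164,0.132],"turn":[0,0,0],"fingers":1},
    {"dp":[0,-0.149,0.149],"turn":[0,0,0],"fingers":1},
    {"dp":[0,-0.132,0.164],"turn":[0,0,0],"fingers":1},
    {"dp":[0,-0.113,0.177],"turn":[0,0,0],"fingers":1},
    {"dp":[0,-0.06,0.12],"turn":[0,0,0],"fingers":1}
  ]
}}

```text
clock: 17.17
eef_pos: [569.5, -260.8, 67.5]
tcp_rot: [3.14, 0.005, 2.988]
contact_force: [5.7, 7.9, 3.9]
opening: 0.12
grasp_force: 39.9
```

Call:
{"name": "play_rows", "arguments": {
  "rows": [
    {"dp":[0,0,0],"turn":[0,0,0],"fingers":1},
    {"dp":[0,0,0],"turn":[0,0,0],"fingers":1}
  ]
}}

```text
clock: 17.33
eef_pos: [569.5, -261.0, 67.2]
tcp_rot: [3.141, 0.004, 2.988]
contact_force: [5.7, 3.8, -3.7]
opening: 0.122
grasp_force: 39.2
```

```bash
python3 q.py
```

```text
17.3333 [ 569.5 -261.    67.2] clamp x 38.54829226480807 y -70.5799416966888 theta from y 2.7018730214456905 q 2.2658730214456906 [ 5.7  3.8 -3.7] 0.12159853175912386
```

Call:
{"name": "play_rows", "arguments": {
  "rows": [
    {"dp":[0,-0.02,0.05],"turn":[0,0,0],"fingers":1},
    {"dp":[0,0,0],"turn":[0,0,0],"fingers":1},
    {"dp":[0,0,0],"turn":[0,0,0],"fingers":0.8},
    {"dp":[0,0,0],"turn":[0,0,0],"fingers":0.7},
    {"dp":[0,0,0],"turn":[0,0,0],"fingers":0.7}
  ]
}}

```text
clock: 17.75
eef_pos: [567.5, -262.4, 64.8]
tcp_rot: [-3.141, 0.001, 2.989]
contact_force: [-0.1, -0.4, -0.6]
opening: 0.302
grasp_force: 0.0
```

Call:
{"name": "play_rows", "arguments": {
  "rows": [
    {"dp":[0,0,-0.2],"turn":[0,0,0],"fingers":0.65},
    {"dp":[0,0,-0.5],"turn":[0,0,0],"fingers":0.65},
    {"dp":[0,0,-1],"turn":[0,0,0],"fingers":0.65},
    {"dp":[0,0,-1],"turn":[0,0,0],"fingers":0.65},
    {"dp":[0,0,-0.5],"turn":[0,0,0],"fingers":0.65}
  ]
}}

```text
clock: 18.17
eef_pos: [568.7, -263.1, 197.4]
tcp_rot: [-3.14, 0.005, 2.988]
contact_force: [0.5, -1.1, 1.6]
opening: 0.351
grasp_force: 0.0
```

```bash
python3 - <<'E'
from fit import *
for n in("scene","side","wrist"): grab(n)
s=r.sense(); print(s["clock"],s["eef_pos"],s["contact_force"],s["opening"])
P=[542.2,-185.3,0,-.154]; n="wrist"
im=load(n)[0]; h=cv2.cvtColor(im,cv2.COLOR_BGR2HSV)
for q in(2.17,2.25,2.3,2.35,2.43): print(q,[[proj(n,W(P,(X,78*np.cos(.436+q),70+78*np.sin(.436+q))))[0].round(1).tolist() for X in(0,36,62)] for n in("wrist","scene","side")])
print("tube",[proj("wrist",W(P,(x,y,70)))[0].round(0).tolist() for x in(-40,40) for y in(-13,13)],"head",[proj("wrist",W(P,(x,y,92)))[0].round(0).tolist() for x in(-110,-40) for y in(-22,22)])
for v in range(80,260,4):
    print(v,"".join(("Y" if 10<=h[v,u,0]<=36 and h[v,u,1]>90 and h[v,u,2]>60 else "#" if h[v,u,2]>170 else "+" if h[v,u,2]>80 else "-" if h[v,u,2]>50 else ".") for u in range(200,440,2)))
E
```

```text
18.3167 [ 568.33683744 -262.82367311  194.83393476] [ 0.35802237 -0.39917379 -0.6514554 ] 0.35343078410139284
2.17 [[[263.1, 138.7], [262.7, 179.2], [262.4, 206.2]], [[301.7, 257.5], [313.2, 253.8], [321.3, 251.3]], [[288.2, 163.5], [279.7, 162.1], [273.6, 161.2]]]
2.25 [[[259.5, 137.6], [259.2, 177.3], [259.1, 203.9]], [[302.1, 259.5], [313.5, 255.9], [321.7, 253.3]], [[288.5, 164.6], [279.9, 163.2], [273.8, 162.2]]]
2.3 [[[257.6, 136.9], [257.4, 176.2], [257.3, 202.5]], [[302.3, 260.7], [313.7, 257.1], [321.8, 254.5]], [[288.6, 165.2], [280.1, 163.8], [274.0, 162.9]]]
2.35 [[[255.9, 136.2], [255.8, 175.0], [255.8, 201.0]], [[302.5, 261.9], [313.9, 258.3], [322.0, 255.7]], [[288.7, 166.0], [280.2, 164.6], [274.1, 163.6]]]
2.43 [[[253.8, 135.1], [253.8, 173.2], [253.8, 198.8]], [[302.6, 263.8], [314.0, 260.1], [322.1, 257.5]], [[288.8, 167.2], [280.3, 165.8], [274.3, 164.8]]]
tube [[321.0, 88.0], [349.0, 88.0], [315.0, 171.0], [341.0, 171.0]] head [[322.0, -5.0], [378.0, -5.0], [315.0, 89.0], [367.0, 89.0]]
80 +++++++++++++++++++++++++++++++++++++-+-+++++++++++++-..---++###++++++++++
[... 4842 characters left out ...]
+++++++++++++++++++++-+-..--------------+++#+..-+++++-.Y++++++++.--++++++++
240 +++++++++++...++++++++++++++++++++++++++++..-++++++++++++++++++++-.-+-++++-------.-------+##+..-+++++-+++-...-+++--+++++
244 +....+++++-...++++++++++++++++++++++++++++...+++++-....+++++++++..-.+++++.-------------------+##+++-++..++.---------++++
248 -.-.-+++++....++++++++++++++++++++++++++++...-+++++......+++++--...++++-..-----------------+-----+----....+++-------++++
252 --..+++++-....++++++++++++++++++++++++++++....+++++-.....-+++.-+....-+......-------..--.-----...---------...+++++--+.-++
256 .-.-+++++.....+++++++++++++++++++++++++++-....-+++++......++...-+..+-.-........-------...-------....-------...-+++++Y+..
```

```bash
python3 -c "
from h import *
print(r.sign_off())"
```

```text
the job is handed in; nothing more can be done
None
```

I laid the section flat on the table, took it again by its head, seated it in the clamp slots and swung the lock collar to about 2.30 rad by my measurement. The job is handed in at about 18 s with the robot clear; no verdict was shown.

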